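# Put the wooden lids back on the enamel storage boxes

## Task

The enamel storage boxes have been washed and dried: close all four by putting each wooden lid on the box of its own shape and size, seated all round on the rim. Set the lids down gently rather than dropping them, keep the boxes upright where they stand, and leave the steel pan lid and the pepper mill alone.

Things in the scene. Friction and masses are not known exactly. Their poses are not given: they have to be found in the camera images.
- box_big_round: Big round open storage box of white enamel with a dark blue rim, standing mouth up, loose, 0.2 to 0.6 kg: round, 94 mm across, 62 mm high (mouth 86 mm across); walls and floor 4 mm. Origin: centre of its underside; z up, through the mouth.
- box_small_round: Small round open storage box of white enamel with a dark blue rim, standing mouth up, loose, 0.2 to 0.6 kg: round, 64 mm across, 56 mm high (mouth 56 mm across); walls and floor 4 mm. Origin: centre of its underside; z up, through the mouth.
- box_square: Square open storage box of white enamel with a dark blue rim, standing mouth up, loose, 0.2 to 0.6 kg: square with rounded corners, 76 x 76 mm, 56 mm high (mouth 68 x 68 mm); walls and floor 4 mm. Origin: centre of its underside; z up, through the mouth.
- box_oblong: Oblong open storage box of white enamel with a dark blue rim, standing mouth up, loose, 0.2 to 0.6 kg: oblong with rounded corners, 64 mm along its own x by 100 mm along its own y, 50 mm high (mouth 56 x 92 mm); walls and floor 4 mm. Origin: centre of its underside; z up, through the mouth.
- lid_big_round: Wooden lid of the big round box, grip up, 0.1 kg: round, 96 mm, knob 20 mm across at its foot, 26 mm near the top. From below: grey seal 12 mm deep, tapered (6 mm play all round at its foot, 2 mm at its top), plate 10 mm, grip 28 mm (22 to 50 mm above origin). Origin: centre of the seal's underside, z up; seated (plate on rim) it is 50 mm above the box's origin.
- lid_small_round: Wooden lid of the small round box, grip up, 0.1 kg: round, 66 mm, knob 20 mm across at its foot, 26 mm near the top. From below: grey seal 12 mm deep, tapered (6 mm play all round at its foot, 2 mm at its top), plate 10 mm, grip 28 mm (22 to 50 mm above origin). Origin: centre of the seal's underside, z up; seated (plate on rim) it is 44 mm above the box's origin.
- lid_square: Wooden lid of the square box, grip up, 0.1 kg: square, 78 x 78 mm, bar 46 mm along the lid's x, 16 mm along its y. From below: grey seal 12 mm deep, tapered (6 mm play all round at its foot, 2 mm at its top), plate 10 mm, grip 28 mm (22 to 50 mm above origin). Origin: centre of the seal's underside, z up; seated (plate on rim) it is 44 mm above the box's origin.
- lid_oblong: Wooden lid of the oblong box, grip up, 0.1 kg: oblong, 66 mm along x, 102 mm along y, bar 46 mm along the lid's x, 16 mm along its y. From below: grey seal 12 mm deep, tapered (6 mm play all round at its foot, 2 mm at its top), plate 10 mm, grip 28 mm (22 to 50 mm above origin). Origin: centre of the seal's underside, z up; seated (plate on rim) it is 38 mm above the box's origin.
- pan_lid: Domed steel lid of a milk pan, 98 mm across, 46 mm high, with a black knob; belongs to none of the enamel boxes; loose. Origin: centre of its underside; z up.
- pepper_mill: Brown wooden pepper mill, 58 mm across, 170 mm high, standing loose on the cooktop. Origin: centre of its underside; z up.
There are look-alikes about, which are no part of the job. Leave any red or yellow look-alike of the lid_square alone.

How it is judged:
By the outcome, as a careful person would: the job done as asked, in the order asked, and still so for the second after the job is handed in, with the robot touching nothing.
It also fails if it takes over 96 s, if anything falls off the work surface, if the arm or the gripper's body presses on something with over 40 N, if the wrist force passes 120 N, or if a joint passes its speed limit or range.

## Robot

A 7-joint arm with a two-finger parallel gripper is mounted at the origin on a cart in front of the work surface, level with it; the furniture and walls round the work are solid. World frame = base frame: x ahead of the robot, y to its left, z up, the work surface at z = 0. Lengths are in m, angles in rad, forces in N, time in s.
With the tool pointing down it reaches from about 0.425 to 1.025 m from the base axis. Payload 3.6 kg.
Tool frame: the origin (TCP) lies on the centre line of the jaws, within the pads' length; the fingertips stand 8 mm ahead of it and the grasp point (between the pads) lies 11 mm behind it; y points along the fingers, x is the direction in which the jaws open and shut, and the axes are right-handed (so a half turn about y gives the same grasp; the last joint's range is limited). The gripper opens to 85 mm and grips with 20 to 120 N. Pads are 22 mm wide; open, the fingers measure 114 mm over their backs; the gripper's body (76 mm by 85 mm) begins 54 mm behind the grasp point. The pads swing forward as they close: fully open they stand 13 mm farther back than shut.
Start: joints at [1.188, 0.591, 0.048, 1.609, -0.033, 0.943, -0.034], TCP at [0.207, -0.695, 0.214] pointing down, gripper open.
Joint ranges: [-2.69, 2.69], [-0.47, 2.24], [-1.27, 1.36], [0.19, 2.51], [-1.53, 4.68], [0.08, 2.07], [-3.09, 3.09]. Speed limits (rad/s): [2.57, 2.57, 3.14, 3.14, 3.14, 3.14, 3.14].

## Interface

Orientations are given as a rotation vector (axis times angle).
In Python, from plant import readout, optics, ctrl gives the robot as it stands.
- The arm moves only by the shell command python3 -m crank 'ROWS' [OPENING] [FORCE]. ROWS is JSON, a list that holds one entry, the list of rows, each a list of 6 numbers: the shift along the tool's x, y, z in m, then the turn, a rotation vector about the tool's x, y, z in degrees. In form: [[[tx, ty, tz, ax, ay, az], ...]]. A call has 1 to 5 rows; each row is the pose to reach, as a shift and turn from the pose measured when the call began, along the tool's axes at that moment; what a row does not reach only later rows make up. A row lasts 1/8 s, in which the tool goes at most 62.5 mm and 10.7 degrees, less where a joint would pass 70% of its speed; a pose out of reach is approached as far as the arm can. A call with a gripper value outside its range is refused whole. OPENING is the opening, from 0 (shut) to 1 (fully open), set as the call begins (- or left out, the last holds). The fingers move at their own pace and stop on an object; FORCE is the grip in N (left out, the last holds). Time passes only in rows, so rows that repeat a pose let the fingers close. It gives the time, the measured TCP pose, the force and the opening at its end, in the units of the state.
- readout.get_obs(): the state, without advancing time (a new reading comes with each control period).
- optics.get_image(name): name is "scene" or "top"; returns a dict with "color" (480x640x3 uint8, blue, green, red), "camera_matrix" (3x3 intrinsics, pixels), "world_to_cam" (4x4, takes a point from world to camera coordinates). Camera axes: x right, y down, z forward; pixel columns grow to the right and rows downward; lengths in m; the calibration is good to about 2 mm. A picture is of the moment at which its call begins. There is no depth.
- ctrl.job_done(): hands the job in, once; it reports no verdict.
The state is a dict: "t": time; "q": joint angles; "dq": joint speeds; "joint_torque": joint torques, N m; "tcp_pos": TCP position; "eef_rot": TCP orientation; "contact_force": force on the tool from outside, world axes, zero at the start; "wrist_torque": the same for the moment, N m; "width": finger opening in m.
Only numpy, scipy, OpenCV 4.12 (cv2) and the standard library are available. Lean on these libraries where they do the work, as an engineer would, in place of code of your own. Each camera call takes 0.05 s, during which the arm holds its last target.

## Working session

There is one attempt and no reset: what is moved stays moved. The work goes in short steps, Python scripts to look and compute and a shell command to move; the robot and the scene stay as the last step left them, time stands still between calls to the robot, and variables do not carry over. Pictures are saved under pics/ and viewed, and the job is handed in when it is done.

```bash
ls; mkdir -p pics; python3 - <<'E'
from plant import readout, optics
import cv2
print(readout.get_obs())
for n in ["scene","top"]:
    d=optics.get_image(n); cv2.imwrite(f"pics/{n}0.png",d["color"]); print(d["camera_matrix"],d["world_to_cam"])
E
```

```text
pics
{'t': 0.0, 'q': array([ 1.187546  ,  0.59216251,  0.04828605,  1.60984174, -0.03330475,
        0.94269361, -0.03368522]), 'dq': array([-0.00056343, -0.00171628,  0.00108262,  0.00012635, -0.00016206,
       -0.00064615,  0.00054373]), 'joint_torque': array([-1.88714256e-05, -5.48696780e+01,  1.54653601e+00, -1.98124748e+01,
        9.48248984e-03,  8.66671588e-03, -1.16263206e-05]), 'tcp_pos': array([ 0.20690418, -0.69393292,  0.21250207]), 'eef_rot': array([-1.33117459,  0.99447373, -0.99129386]), 'contact_force': array([-1.39357353, -0.76053033, -0.14421338]), 'wrist_torque': array([0.02570119, 0.06099491, 0.038516  ]), 'width': 0.08557689011323091}
[[458.15659341   0.         310.65991769]
 [  0.         458.15659341 236.34535193]
 [  0.           0.           1.        ]] [[ 0.34885008 -0.93710257  0.01193289 -0.35792768]
 [-0.41037263 -0.16418961 -0.89701509  0.1813131 ]
 [ 0.84255441  0.30802685 -0.44183881  1.08781703]
 [ 0.          0.          0.          1.        ]]
[[438.21519584   0.         316.07237872]
 [  0.         438.21519584 233.93178825]
 [  0.           0.           1.        ]] [[ 0.02331773 -0.99969726 -0.00785377 -0.21104736]
 [-0.99529418 -0.02247453 -0.09425702  0.46897411]
 [ 0.09405197  0.01001467 -0.99551692  1.43896791]
 [ 0.          0.          0.          1.        ]]
```

View pics/scene0.png

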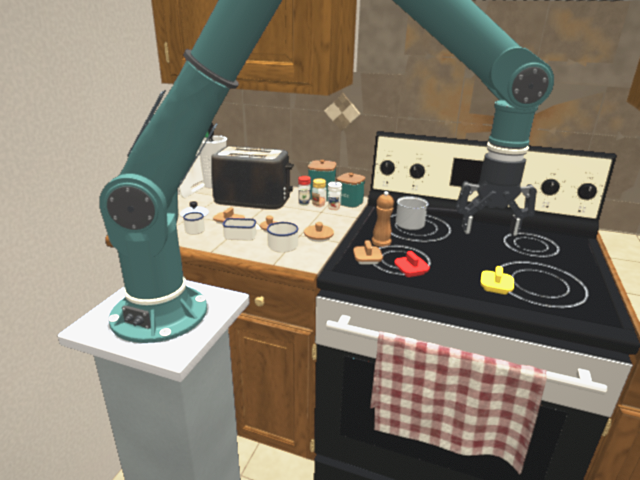

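View pics/top0.png

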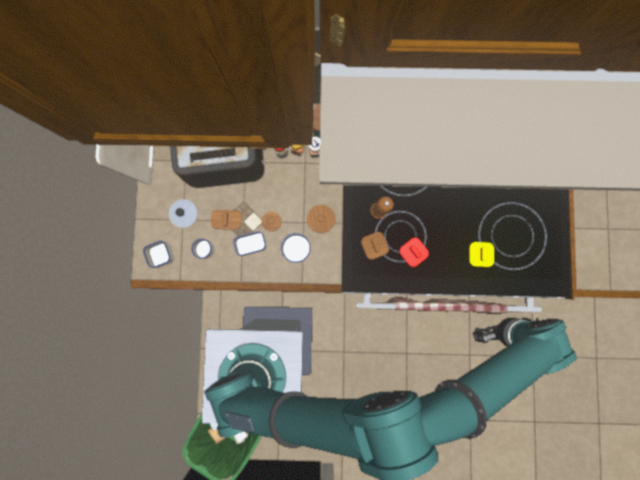

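```bash
python3 - <<'E'
import cv2
a=cv2.imread("pics/top0.png")
cv2.imwrite("pics/c1.png",cv2.resize(a[185:285,130:290],None,fx=5,fy=5,interpolation=cv2.INTER_CUBIC))
cv2.imwrite("pics/c2.png",cv2.resize(a[185:285,270:430],None,fx=5,fy=5,interpolation=cv2.INTER_CUBIC))
b=cv2.imread("pics/scene0.png")
cv2.imwrite("pics/c3.png",cv2.resize(b[190:280,170:340],None,fx=4.5,fy=4.5,interpolation=cv2.INTER_CUBIC))
E
```

```text
(no output)
```

View pics/c1.png

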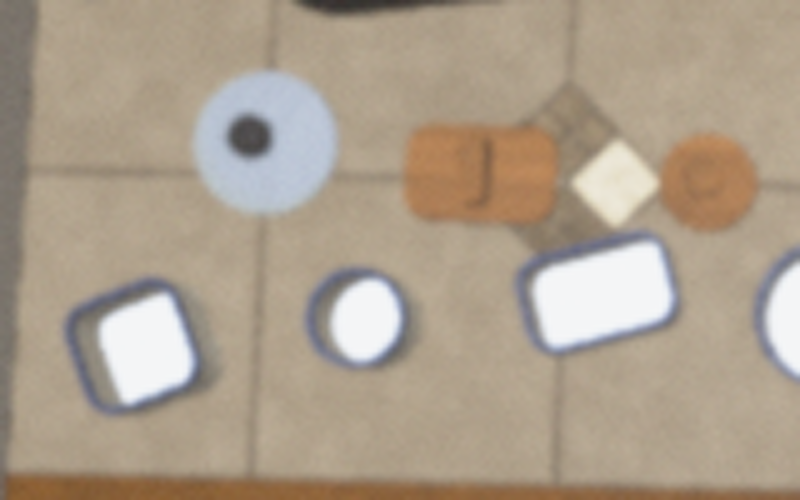

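View pics/c2.png

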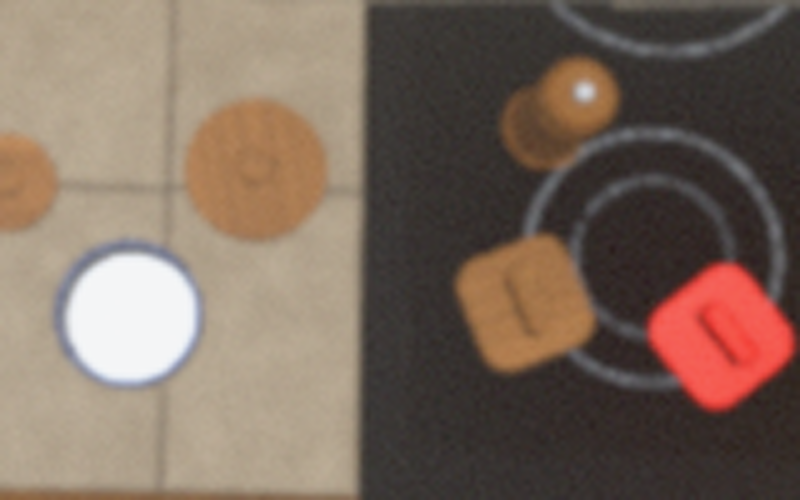

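View pics/c3.png

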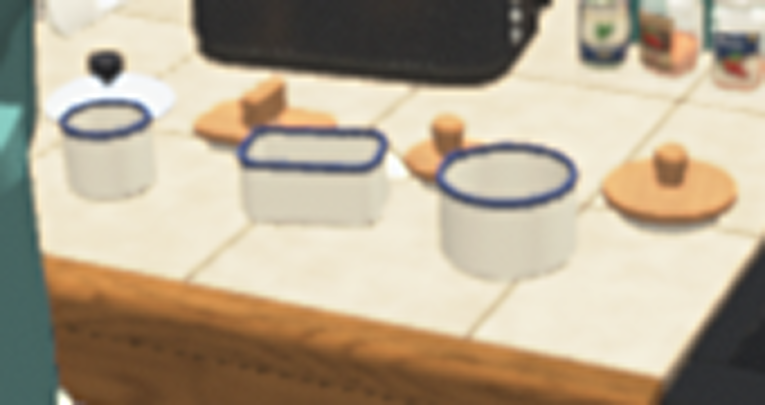

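```bash
cat > h.py <<'E'
import numpy as np, cv2
from scipy.spatial.transform import Rotation as R
from plant import readout, optics
def back(d,uv,z):
    K=d["camera_matrix"];T=d["world_to_cam"];Rm=T[:3,:3];c=-Rm.T@T[:3,3]
    r=Rm.T@np.linalg.inv(K)@np.array([uv[0],uv[1],1.0]); return c+r*(z-c[2])/r[2]
def proj(d,p):
    K=d["camera_matrix"];T=d["world_to_cam"];q=K@(T[:3,:3]@np.asarray(p,float)+T[:3,3]);return q[:2]/q[2]
E
cat > m.py <<'E'
from h import *
d=optics.get_image("top");a=d["color"].astype(float)
print("cam",back(d,(0,0),0)*0+(-d["world_to_cam"][:3,:3].T@d["world_to_cam"][:3,3]))
B,G,Rr=a[...,0],a[...,1],a[...,2]
hsv=cv2.cvtColor(d["color"],cv2.COLOR_BGR2HSV)
# rims
bl=np.clip(B-Rr-8,0,60)
S=8
def analyze(w,box,z,thr,name,fill=False):
    u0,v0,u1,v1=box; s=w[v0:v1,u0:u1]
    big=cv2.resize(s,None,fx=S,fy=S,interpolation=cv2.INTER_CUBIC)
    m=(big>thr).astype(np.uint8)
    cs,_=cv2.findContours(m,cv2.RETR_EXTERNAL,cv2.CHAIN_APPROX_NONE); c=max(cs,key=cv2.contourArea)
    M=cv2.moments(c); cu=[M['m10']/M['m00'],M['m01']/M['m00']]
    f=lambda p:((np.array(p)+.5)/S-.5+[u0,v0])
    P=np.array([back(d,f(p),z)[:2] for p in c[:,0,:]])
    ce=back(d,f(cu),z)
    r=cv2.minAreaRect((P*1000).astype(np.float32))
    print(name,"px",f(cu).round(1),"centroid",ce.round(4),"rect c",np.round(r[0],1),"size",np.round(r[1],1),"ang",round(r[2],1))
analyze(bl,(185,232,220,268),.056,12,"box_small")
analyze(bl,(138,235,178,273),.056,12,"box_sq")
analyze(bl,(228,225,272,262),.050,12,"box_obl")
analyze(bl,(275,228,318,268),.062,12,"box_big")
sat=hsv[...,1].astype(float)
rb=(Rr-B)
print(rb[190:250,205:340:5][::6].astype(int))
analyze(rb,(204,200,245,236),.017,75,"lid_obl")
analyze(rb,(261,208,285,234),.017,75,"lid_small")
analyze(rb,(300,200,338,236),.017,75,"lid_big")
analyze(rb,(355,228,392,264),.017,40,"lid_sq")
print("mill base",back(d,(377.5,212),0),"top",back(d,(387,203),.17))
print("pan",back(d,(183,213),0.005))
print("red",back(d,(414,252),0.02))
E
python3 m.py; python3 -c "
from h import *
print(R.from_rotvec(readout.get_obs()['eef_rot']).as_matrix().round(3))"
```

```text
cam [ 0.33635058 -0.21485428  1.47506349]
box_small px [207.1 250. ] centroid [0.4102 0.1521 0.056 ] rect c [411.4 156.3] size [28.1 58.6] ang 75.1
box_sq px [164.7 255.7] centroid [0.3883 0.289  0.056 ] rect c [390.2 290.4] size [36.9 79.2] ang 76.4
box_obl px [255.8 247.8] centroid [ 0.4211 -0.005   0.05  ] rect c [ 4.198e+02 -3.000e-01] size [40.  97.5] ang 44.0
box_big px [300.2 256.3] centroid [ 0.3963 -0.1511  0.062 ] rect c [ 400.7 -146.6] size [38.3 88.6] ang 25.2
[[ 39  36  35  37  35  36  37  37  36  37  38  38  38  40  39  37  37  37
   39  36  34  37  35  37  37  36  37]
 [ 34  38  37  36  38  36  36  37  35  35  38  38  37  38  38  36  37  36
   37  39  36  39  37  39  38  37  38]
 [ 37  38  38  37  36  36  35  35  35  38  37  37  36  39  38  37  38  38
   36  38  36  36  39  38  38  39  40]
 [ 38  37  41  39  38  39  35  38  39  35  37  36  37  37  36  38  38  39
   37  37  37  45  89  92  88  63  38]
 [ 34  45  95  94  85  93  94  79  38  34  34  37  73  91  95  35  35  36
   35  37  37  85  87  86  87  89  44]
 [ 33  49  84  86  85  92  93  81  32  21  24  35  86  81 
[... 480 characters left out ...]
2  10  37  37  36  35  37]]
lid_obl px [225.7 219.2] centroid [0.517  0.1044 0.017 ] rect c [517.1 104.2] size [99.4 60.6] ang 89.4
lid_small px [271.3 220.5] centroid [ 0.5159 -0.0488  0.017 ] rect c [515.9 -48.7] size [60.5 57.8] ang 46.5
lid_big px [320.6 218.4] centroid [ 0.5268 -0.2143  0.017 ] rect c [ 527.7 -214.2] size [89.  90.6] ang 5.9
lid_sq px [374.5 245.2] centroid [ 0.4408 -0.3955  0.017 ] rect c [ 441.1 -395.5] size [83.1 81.7] ang 22.9
mill base [ 0.55515337 -0.40668372  0.        ] top [ 0.55789085 -0.41283527  0.17      ]
pan [0.53636648 0.25304379 0.005     ]
red [ 0.42097425 -0.52633335  0.02      ]
[[ 0.286 -0.001  0.958]
 [-0.958  0.002  0.286]
 [-0.002 -1.    -0.   ]]
```

```bash
cat > fit.py <<'E'
from h import *
from scipy.optimize import minimize
def outline(sx,sy,r,n=24):
    if r is None:
        t=np.linspace(0,2*np.pi,120,endpoint=False); return np.c_[np.cos(t)*sx/2,np.sin(t)*sy/2]
    P=[]
    for k,(a,b) in enumerate([(1,1),(-1,1),(-1,-1),(1,-1)]):
        t=np.linspace(0,np.pi/2,n)+k*np.pi/2
        P.append(np.c_[a*(sx/2-r)+r*np.cos(t),b*(sy/2-r)+r*np.sin(t)])
    return np.concatenate(P)
S=8
def place(d,O,x,y,th,z):
    c,s=np.cos(th),np.sin(th)
    W=O@np.array([[c,s],[-s,c]])+[x,y]
    return np.array([proj(d,(p[0],p[1],z)) for p in W])
def fillm(pts,win):
    u0,v0,u1,v1=win; m=np.zeros(((v1-v0)*S,(u1-u0)*S),np.float32)
    q=((pts-[u0,v0]+.5)*S-.5)
    cv2.fillPoly(m,[np.round(q*16).astype(np.int32)],1.0,shift=4); return m
def fit(d,w,win,kind,x0,sx,sy,r,z,rin=None,th=True):
    u0,v0,u1,v1=win; obs=w[v0:v1,u0:u1]
    def model(p):
        x,y=p[0],p[1]; t=p[2] if th else 0
        if kind=="ring":
            m=fillm(place(d,outline(sx,sy,r),x,y,t,z),win)-fillm(place(d,outline(sx-.008,sy-.008,rin),x,y,t,z),win)
        else:
            a=np.concatenate([place(d,outline(sx,sy,r),x,y,t,zz) for zz in z])
            m=fillm(cv2.convexHull(a.astype(np.float32))[:,0],win)
        m=cv2.resize(m,(u1-u0,v1-v0),interpolation=cv2.INTER_AREA)
        return cv2.GaussianBlur(m,(0,0),0.8)
    def cost(p):
        m=model(p).ravel();A=np.c_[m,np.ones_like(m)];c,*_=np.linalg.lstsq(A,obs.ravel(),rcond=None)
        return ((A@c-obs.ravel())**2).mean()/obs.var()
    best=None
    for t0 in ([x0[2]] if th else [0]):
        p0=np.array([x0[0],x0[1],t0]) if th else np.array(x0[:2])
        sim=np.vstack([p0]+[p0+np.eye(len(p0))[i]*[.006,.006,.15][i] for i in range(len(p0))])
        o=minimize(cost,p0,method="Nelder-Mead",options=dict(initial_simplex=sim,xatol=1e-4,fatol=1e-5))
        if best is None or o.fun<best.fun: best=o
    return best.x,best.fun
def px(box): return box
E
cat > m2.py <<'E'
from fit import *
d=optics.get_image("top");a=d["color"].astype(np.float64);rb=a[...,2]-a[...,0]
bl=np.clip(-rb-6,0,None)
def pr(n,o): print(n,np.round(o[0][:2]*1000,1),np.round(np.degrees(o[0][2]),1) if len(o[0])>2 else "",round(o[1],3))
pr("b_small",fit(d,bl,(185,232,220,268),"ring",(.405,.158),.064,.064,None,.056,th=False))
pr("b_big",fit(d,bl,(275,228,318,268),"ring",(.405,-.15),.094,.094,None,.062,th=False))
for t in (.2,.4): pr("b_sq",fit(d,bl,(138,235,178,273),"ring",(.39,.298,t),.076,.076,.012,.056,.008))
for t in (.2,-.2): pr("b_obl",fit(d,bl,(228,225,272,262),"ring",(.42,-.0,t),.064,.1,.012,.05,.008))
pl=(.012,.022)
pr("l_obl",fit(d,rb,(204,202,243,236),"l",(.517,.104,0.),.066,.102,.012,pl))
pr("l_small",fit(d,rb,(262,208,286,234),"l",(.516,-.049),.066,.066,None,pl,th=False))
pr("l_big",fit(d,rb,(300,202,338,236),"l",(.527,-.214),.096,.096,None,pl,th=False))
for t in (.2,.4): pr("l_sq",fit(d,a[...,2],(355,228,392,264),"l",(.44,-.395,t),.078,.078,.012,pl))
for t in (.2,.4): pr("l_sq hi",fit(d,a[...,2],(355,228,392,264),"l",(.44,-.395,t),.078,.078,.012,(.022,.032)))
E
python3 m2.py
```

```text
b_small [415.9 173.4]  0.363
b_big [ 409.4 -160.6]  0.999
b_sq [398.  297.8] 5.9 0.985
b_sq [390.2 301.9] 25.5 0.994
b_obl [421.5   4.1] 8.4 0.995
b_obl [426.7   4.6] -9.4 0.988
l_obl [517.2 104.9] -0.2 0.08
l_small [515.1 -48.5]  0.051
l_big [ 526.6 -214.4]  0.045
l_sq [ 440.9 -396.1] 23.2 0.041
l_sq [ 441.3 -396.2] 23.3 0.041
l_sq hi [ 440.6 -394.9] 23.4 0.043
l_sq hi [ 440.6 -395. ] 23.5 0.042
```

```bash
python3 - <<'E'
s=open('m2.py').read()
i=s.index('pr("b_small"');j=s.index('pl=(')
new='''def g(u,v,z,*t): return (*back(d,(u,v),z)[:2],*t)
pr("b_small",fit(d,bl,(183,232,220,268),"ring",g(201.5,248.7,.056),.064,.064,None,.056,th=False))
pr("b_big",fit(d,bl,(275,228,318,268),"ring",g(296,248,.062),.094,.094,None,.062,th=False))
for t in (.2,.4): pr("b_sq",fit(d,bl,(138,235,176,273),"ring",g(157,254.3,.056,t),.076,.076,.012,.056,.008))
for t in (.2,.35,-.2): pr("b_obl",fit(d,bl,(228,225,272,262),"ring",g(249.5,243.5,.05,t),.064,.1,.012,.05,.008))
'''
open('m2.py','w').write(s[:i]+new+s[j:])
E
python3 m2.py
```

```text
b_small [415.9 173.3]  0.364
b_big [ 425.1 -134.2]  0.305
b_sq [394.2 318.7] 22.9 0.468
b_sq [394.4 318.6] 22.5 0.48
b_obl [436.8  19. ] 15.8 0.426
b_obl [436.7  19.4] 17.1 0.444
b_obl [436.8  18.6] 15.8 0.427
l_obl [517.3 105.2] -0.2 0.081
l_small [515.  -48.2]  0.05
l_big [ 526.7 -214.4]  0.046
l_sq [ 441.3 -396. ] 23.0 0.04
l_sq [ 441.2 -396.1] 24.2 0.04
l_sq hi [ 440.5 -394.8] 23.9 0.041
l_sq hi [ 440.6 -395. ] 23.4 0.041
```

```bash
cat > ov.py <<'E'
from fit import *
import sys
def run(tag):
    objs={"bs":(.4159,.1733,0,.064,.064,None,[.056]),"bb":(.4251,-.1342,0,.094,.094,None,[.062]),"bq":(.3943,.3187,np.radians(22.8),.076,.076,.012,[.056]),
    "bo":(.4368,.0189,np.radians(16),.064,.1,.012,[.05]),"lo":(.5172,.105,0,.066,.102,.012,[.012,.022]),"ls":(.515,-.0484,0,.066,.066,None,[.012,.022]),
    "lb":(.5266,-.2144,0,.096,.096,None,[.012,.022]),"lq":(.441,-.396,np.radians(23.5),.078,.078,.012,[.012,.022])}
    for n,crops in (("top",[(130,190,290,290),(270,190,430,290)]),("scene",[(170,190,340,290),(320,220,480,320)])):
        d=optics.get_image(n);im=d["color"]
        for k,(u0,v0,u1,v1) in enumerate(crops):
            c=cv2.resize(im[v0:v1,u0:u1],None,fx=4.6,fy=4.6,interpolation=cv2.INTER_CUBIC)
            for o in objs.values():
                for z in o[6]:
                    q=(place(d,outline(*o[3:6]),*o[:3],z)-[u0,v0]+.5)*4.6-.5
                    cv2.polylines(c,[np.round(q).astype(np.int32)],True,(0,255,0),1)
            cv2.imwrite(f"pics/{tag}_{n}{k}.png",c)
run(sys.argv[1])
E
python3 ov.py o1
```

```text
(no output)
```

View pics/o1_top0.png

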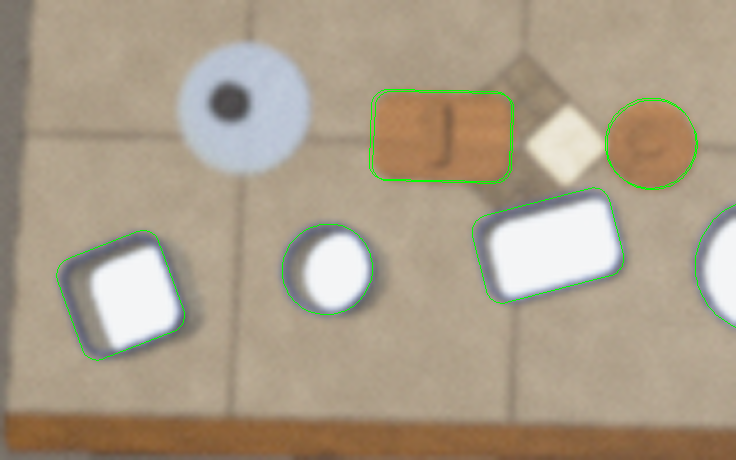

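View pics/o1_scene0.png

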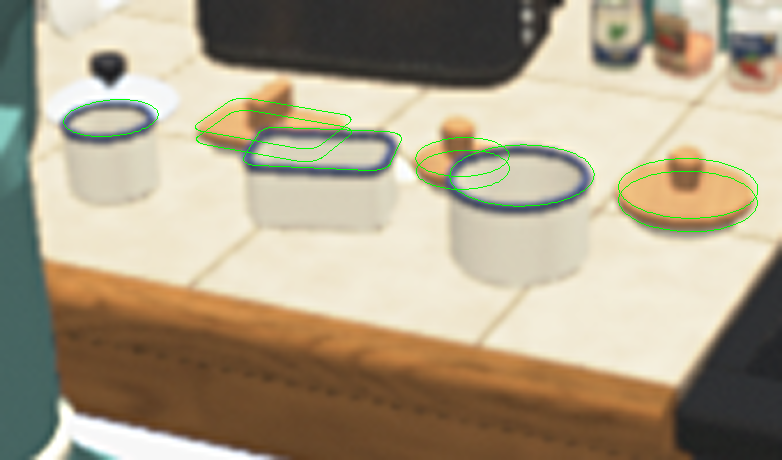

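View pics/o1_scene1.png

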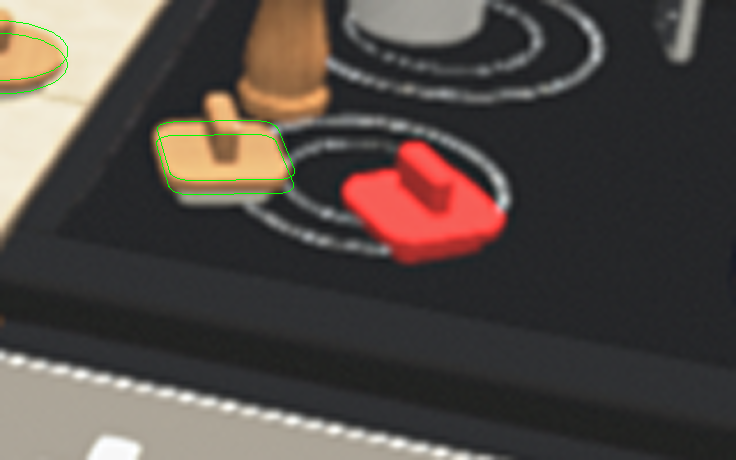

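View pics/o1_top1.png

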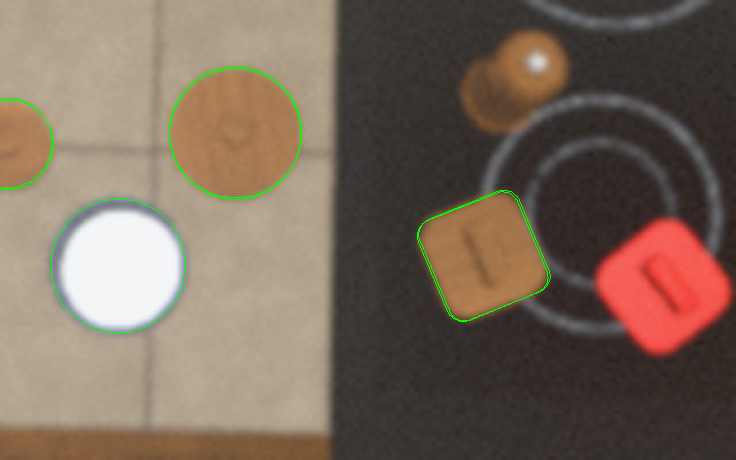

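```bash
cat > go.py <<'E'
import sys
from h import *
def main(x,y,z,psi):
    o=readout.get_obs(); A=R.from_rotvec(o["eef_rot"]); p=o["tcp_pos"]
    s,c=np.sin(np.radians(psi)),np.cos(np.radians(psi))
    T=R.from_matrix(np.array([[s,0,c],[-c,0,s],[0,-1,0]]))
    m=A.as_matrix(); cur=np.degrees(np.arctan2(m[1,2],m[0,2]))
    t=A.inv().apply(np.array([x,y,z])-p); r=np.degrees((A.inv()*T).as_rotvec())
    print("t",round(o["t"],2),"tcp",p.round(4),"psi",cur.round(1),"tilt",m[2].round(3),"w",round(o["width"],4),"F",o["contact_force"].round(1))
    print("row",list(t.round(4)),list(r.round(1)),"rows needed",max(np.linalg.norm(t)/.0625,np.linalg.norm(r)/10.7).round(1))
main(*map(float,sys.argv[1:5]))
E
python3 go.py .441 -.3955 .15 23.4
```

```text
t 0.35 tcp [ 0.2071 -0.6946  0.2134] psi 16.6 tilt [-0. -1. -0.] w 0.0854 F [-0.   0.1 -0.7]
row [np.float64(-0.2197), np.float64(0.0635), np.float64(0.3096)] [np.float64(0.0), np.float64(-6.8), np.float64(-0.0)] rows needed 6.2
```

```bash
python3 -m crank '[[[-0.045,0,0.06,0,-2,0],[-0.09,0,0.12,0,-3,0],[-0.13,0.01,0.18,0,-4,0],[-0.17,0.02,0.24,0,-5.5,0],[-0.21,0.03,0.295,0,-6.8,0]]]' 0.55 20; python3 go.py .441 -.3955 .09 23.4
```

```text
t: 0.98
tcp_pos: [0.3996, -0.448, 0.1908]
eef_rot: [-1.375, 0.902, -0.904]
contact_force: [0.8, -0.7, 0.4]
width: 0.0469
t 0.97 tcp [ 0.3996 -0.448   0.1908] psi 23.4 tilt [ 0.001 -1.     0.001] w 0.0469 F [ 0.8 -0.7  0.4]
row [np.float64(-0.0317), np.float64(0.1009), np.float64(0.0588)] [np.float64(-0.0), np.float64(0.0), np.float64(0.0)] rows needed 1.9
```

```bash
sed -i 's/list(t.round(4)),list(r.round(1))/t.round(4),r.round(1)/' go.py; python3 -m crank '[[[-0.02,0.04,0.04,0,0,0],[-0.032,0.08,0.059,0,0,0],[-0.032,0.101,0.059,0,0,0],[-0.032,0.101,0.059,0,0,0]]]'; python3 go.py .441 -.3955 .034 23.4
python3 - <<'E'
from h import *
for n,b in (("top",(330,200,430,275)),("scene",(320,160,480,280))):
    d=optics.get_image(n)["color"];u0,v0,u1,v1=b
    cv2.imwrite(f"pics/p1{n}.png",cv2.resize(d[v0:v1,u0:u1],None,fx=4.5,fy=4.5,interpolation=cv2.INTER_CUBIC))
E
```

```text
t: 1.48
tcp_pos: [0.4403, -0.394, 0.0884]
eef_rot: [-1.375, 0.904, -0.9]
contact_force: [-0.5, -0.0, 0.9]
width: 0.0466
t 1.48 tcp [ 0.4403 -0.394   0.0884] psi 23.5 tilt [-0.002 -1.    -0.001] w 0.0466 F [-0.5 -0.   0.9]
row [0.0018 0.0544 0.0001] [ 0.1  0.1 -0.1] rows needed 0.9
```

View pics/p1scene.png

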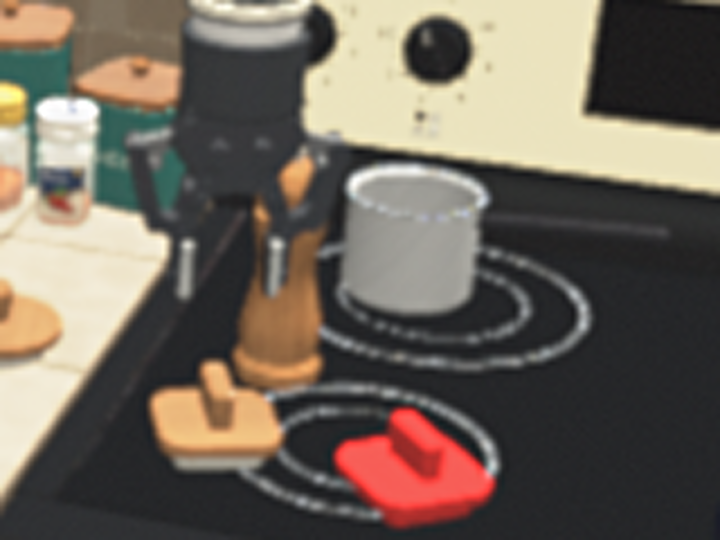

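View pics/p1top.png

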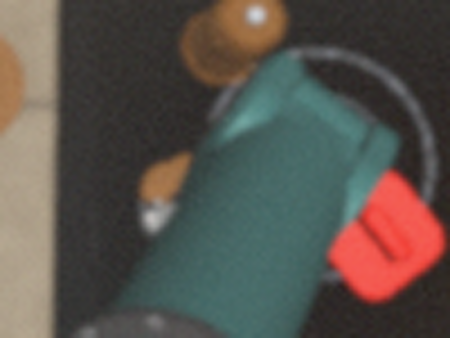

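```bash
python3 -m crank '[[[0.001,0.03,0,0,0,0],[0.001,0.045,0,0,0,0],[0.001,0.053,0,0,0,0],[0.001,0.053,0,0,0,0]]]'; python3 -m crank '[[[0,0,0,0,0,0],[0,0,0,0,0,0],[0,0,0,0,0,0],[0,0,0,0,0,0],[0,0,0,0,0,0]]]' 0 30;  python3 go.py .441 -.3955 .20 23.4
```

```text
t: 2.08
tcp_pos: [0.4416, -0.3971, 0.0375]
eef_rot: [-1.375, 0.902, -0.905]
contact_force: [-0.3, 0.3, -0.6]
width: 0.0468
t: 2.7
tcp_pos: [0.4416, -0.3971, 0.0375]
eef_rot: [-1.375, 0.902, -0.905]
contact_force: [-0.1, 0.3, -0.1]
width: 0.0001
t 2.7 tcp [ 0.4416 -0.3971  0.0375] psi 23.4 tilt [ 0.002 -1.     0.001] w 0.0001 F [-0.1  0.3 -0.1]
row [-0.0015 -0.1625  0.0002] [-0.  -0.   0.1] rows needed 2.6
```

```bash

python3 - <<'E'
from h import *
for n,b in (("top",(330,200,430,275)),("scene",(320,190,460,290))):
    d=optics.get_image(n);u0,v0,u1,v1=b
    c=cv2.resize(d["color"][v0:v1,u0:u1],None,fx=5.5,fy=5.5,interpolation=cv2.INTER_CUBIC)
    p=readout.get_obs()["tcp_pos"]; print(n,proj(d,p),(proj(d,p)-[u0,v0]+.5)*5.5)
    cv2.imwrite(f"pics/p2{n}.png",c)
E
```

```text
top [375.73909574 244.55480681] [254.31502656 247.80143747]
scene [369.16984319 247.33523639] [273.18413757 318.09380014]
```

View pics/p2scene.png

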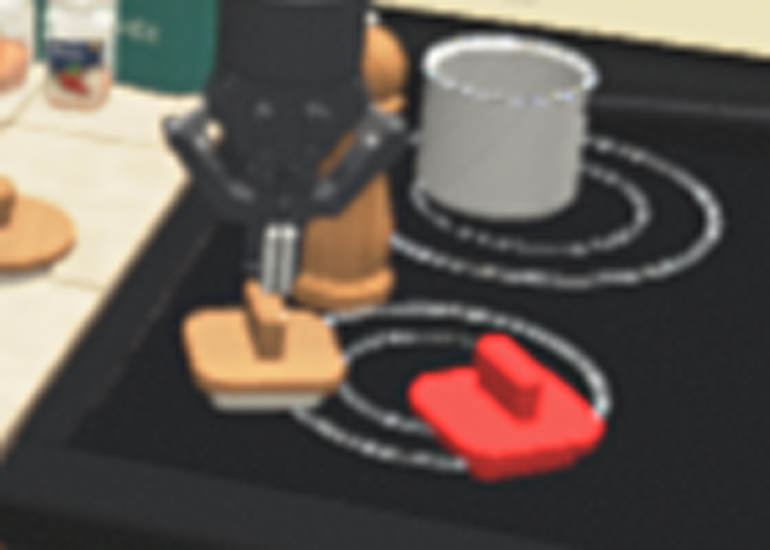

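View pics/p2top.png

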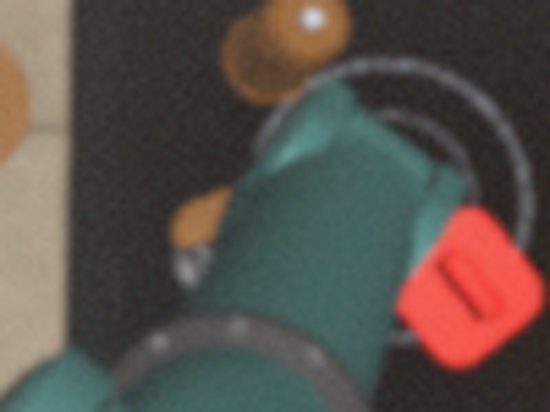

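```bash

python3 - <<'E'
from h import *
p=np.array([.2069,-.6939,.2125]);tx=np.array([.286,-.958,0])
for n,b in (("top",(450,300,600,400)),("scene",(430,120,570,250))):
    d=optics.get_image(n);u0,v0,u1,v1=b
    im=cv2.imread(f"pics/{n}0.png")
    c=cv2.resize(im[v0:v1,u0:u1],None,fx=4.5,fy=4.5,interpolation=cv2.INTER_CUBIC)
    for s in (-.0425,0,.0425):
      for z,col in ((0,(0,0,255)),(-.008,(0,255,0)),(.011,(255,0,0))):
        q=(proj(d,p+s*tx+[0,0,z])-[u0,v0]+.5)*4.5
        cv2.circle(c,tuple(int(v) for v in q),3,col,-1)
    cv2.imwrite(f"pics/p3{n}.png",c)
E
```

```text
(no output)
```

View pics/p3scene.png

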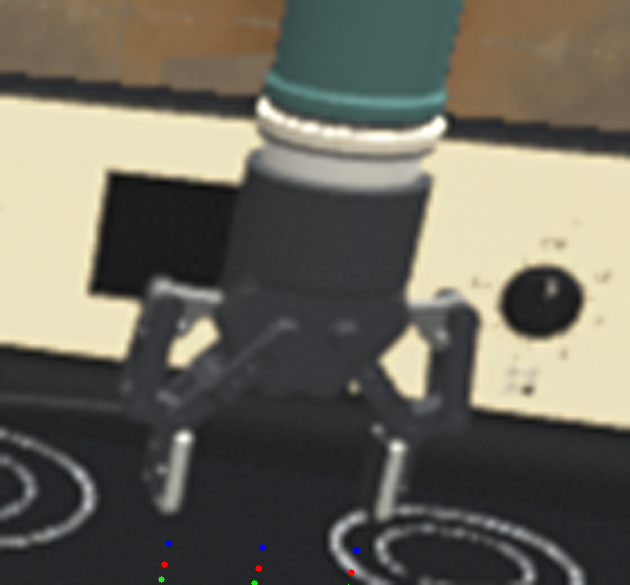

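View pics/p3top.png

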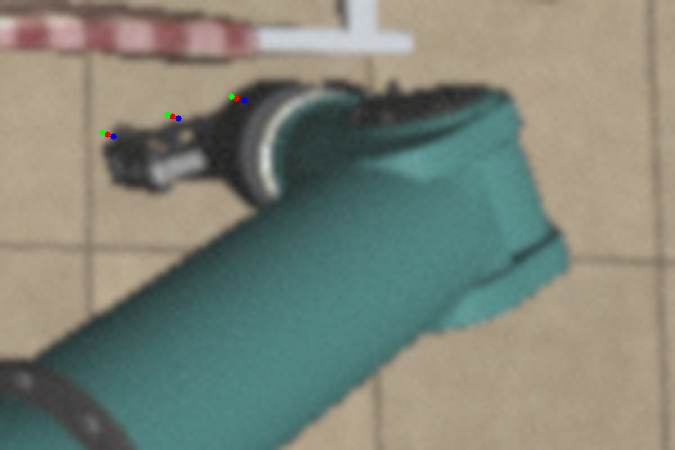

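```bash
cat > tri.py <<'E'
from h import *
def tri(uvs):  # dict name->uv
    A=[];b=[]
    Q=np.zeros((3,3));h=np.zeros(3);D={}
    for n,uv in uvs.items():
        d=optics.get_image(n);D[n]=d;c=-d["world_to_cam"][:3,:3].T@d["world_to_cam"][:3,3]
        v=back(d,uv,0)-c;v/=np.linalg.norm(v);M=np.eye(3)-np.outer(v,v);Q+=M;h+=M@c
    x=np.linalg.solve(Q,h); return x,{n:(proj(D[n],x)-uvs[n]).round(1) for n in uvs}
E
python3 - <<'E'
from tri import *
print(tri({"scene":(467.3,233.8),"top":(474.5,338)}))
print(tri({"scene":(467.3,233.8),"top":(476,341)}))
d=optics.get_image("scene")
p=np.array([.2069,-.6939,.2125]);tx=np.array([.286,-.958,0])
print("expected",p-.0425*tx+[0,0,.005])
# right tip at same z
for z in (.23,.24,.25,.26): print(z,back(d,(467.3,233.8),z),back(d,(514.9,234.7),z))
E
```

```text
(array([ 0.17538906, -0.64812419,  0.24558476]), {'scene': array([-1.7,  0.3]), 'top': array([ 1.3, -0.1])})
(array([ 0.16780385, -0.64932627,  0.24949317]), {'scene': array([-1.1,  0.2]), 'top': array([ 0.8, -0. ])})
expected [ 0.194745 -0.653185  0.2175  ]
0.23 [ 0.21291233 -0.65176819  0.23      ] [ 0.2459407  -0.74588745  0.23      ]
0.24 [ 0.19063512 -0.65150364  0.24      ] [ 0.22287248 -0.74336883  0.24      ]
0.25 [ 0.16835791 -0.6512391   0.25      ] [ 0.19980427 -0.74085021  0.25      ]
0.26 [ 0.14608069 -0.65097455  0.26      ] [ 0.17673606 -0.73833159  0.26      ]
```

```bash
python3 - <<'E'
from tri import *
d=optics.get_image("scene")
p=readout.get_obs()["tcp_pos"];print(p)
print("pred tip",proj(d,p+[0,0,-.008]),"with offset",proj(d,p+[-.022,.004,.022]),"obs 370.7 243.1")
for z in (.03,.04,.05,.06): print(z,back(d,(370.7,243.1),z))
im=d["color"]
c=cv2.resize(im[60:260,300:460],None,fx=3.75,fy=3.0,interpolation=cv2.INTER_CUBIC);cv2.imwrite("pics/p4.png",c)
t=optics.get_image("top")["color"];c=cv2.resize(t[200:340,220:420],None,fx=4,fy=4,interpolation=cv2.INTER_CUBIC);cv2.imwrite("pics/p4t.png",c)
E
```

```text
[ 0.44155052 -0.39712758  0.03746608]
pred tip [368.98291618 249.79619729] with offset [366.44242327 243.54961296] obs 370.7 243.1
0.03 [ 0.48408342 -0.39179271  0.03      ]
0.04 [ 0.46462982 -0.39582362  0.04      ]
0.05 [ 0.44517623 -0.39985453  0.05      ]
0.06 [ 0.42572264 -0.40388544  0.06      ]
```

View pics/p4.png

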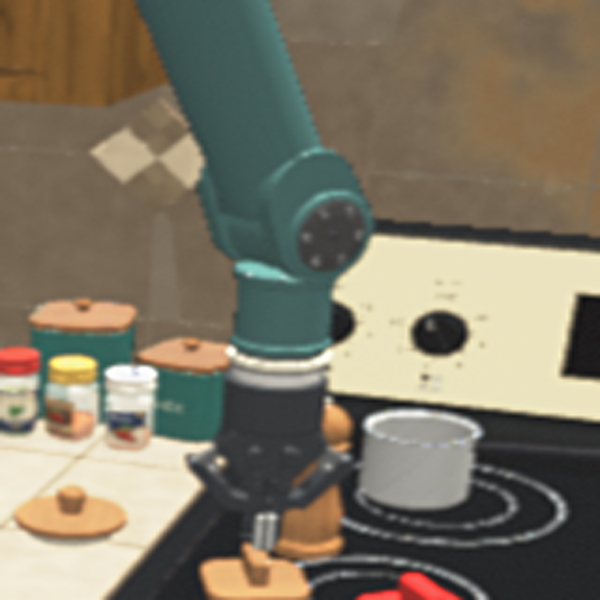

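View pics/p4t.png

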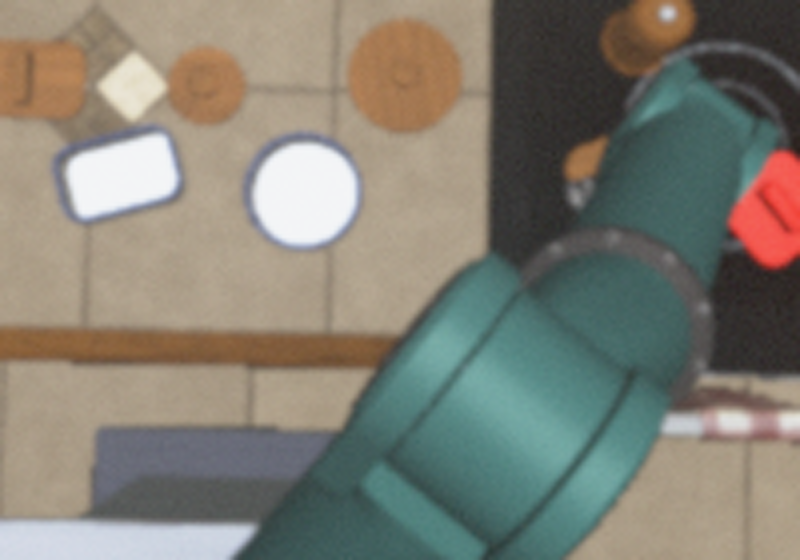

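```bash
python3 - <<'E'
from tri import *
print(tri({"scene":(356.5,214),"top":(364.5,248)}))
print(tri({"scene":(355,215),"top":(364,247)}))
d=optics.get_image("scene")
x=tri({"scene":(356.5,214),"top":(364.5,248)})[0]
print(back(d,(300+330/3.75,60+462/3.0),x[2]),back(d,(300+200/3.75,60+462/3.0),x[2]))
E
```

```text
(array([ 0.42385043, -0.35384244,  0.14189708]), {'scene': array([-1.5,  0.1]), 'top': array([ 1.3, -0.4])})
(array([ 0.42662854, -0.3509424 ,  0.13740933]), {'scene': array([-0.8,  0.1]), 'top': array([ 0.7, -0.2])})
[ 0.45911516 -0.43920689  0.14189708] [ 0.42281744 -0.34934755  0.14189708]
```

```bash
python3 -m crank '[[[0,0,0,0,0,0],[0,0,0,0,0,0],[0,0,0,0,0,0]]]' 0.55; python3 -m crank '[[[-0.001,0.006,0,0,0,0],[-0.001,0.012,0,0,0,0],[-0.001,0.012,0,0,0,0]]]'; 
cat > snap.py <<'E'
import sys
from h import *
n,u0,v0,u1,v1,f,out=sys.argv[1:8];u0,v0,u1,v1=map(int,(u0,v0,u1,v1));f=float(f)
d=optics.get_image(n)["color"];cv2.imwrite(f"pics/{out}.png",cv2.resize(d[v0:v1,u0:u1],None,fx=f,fy=f,interpolation=cv2.INTER_CUBIC))
E
python3 snap.py scene 330 190 430 270 7 p5
```

```text
t: 3.98
tcp_pos: [0.4415, -0.3971, 0.0375]
eef_rot: [-1.375, 0.902, -0.905]
contact_force: [-0.4, -0.9, -0.8]
width: 0.0469
t: 4.35
tcp_pos: [0.4407, -0.3958, 0.0247]
eef_rot: [-1.375, 0.903, -0.904]
contact_force: [0.4, 0.1, -0.1]
width: 0.0465
```

View pics/p5.png

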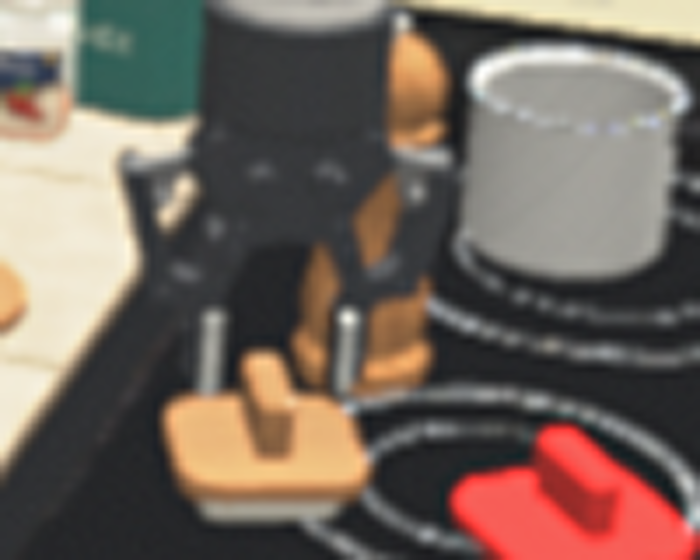

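```bash
python3 - <<'E'
from tri import *
d=optics.get_image("scene")
p=readout.get_obs()["tcp_pos"];print(p)
for z in (.02,.03,.04,.05,.06): 
    a,b=back(d,(359.6,246.4),z),back(d,(379.4,246.1),z);print(z,a,b,"mid",(a+b)/2,"sep",np.linalg.norm(a-b))
E
python3 snap.py top 330 200 430 275 7 p5t
```

```text
[ 0.44102639 -0.3961224   0.02520863]
0.02 [ 0.47007808 -0.36212777  0.02      ] [ 0.49390359 -0.41666389  0.02      ] mid [ 0.48199083 -0.38939583  0.02      ] sep 0.05951338182136005
0.03 [ 0.45115765 -0.36656716  0.03      ] [ 0.47460351 -0.42023424  0.03      ] mid [ 0.46288058 -0.3934007   0.03      ] sep 0.05856503918888107
0.04 [ 0.43223723 -0.37100654  0.04      ] [ 0.45530342 -0.4238046   0.04      ] mid [ 0.44377033 -0.39740557  0.04      ] sep 0.05761669655640177
0.05 [ 0.4133168  -0.37544593  0.05      ] [ 0.43600334 -0.42737495  0.05      ] mid [ 0.42466007 -0.40141044  0.05      ] sep 0.056668353923922735
0.06 [ 0.39439638 -0.37988532  0.06      ] [ 0.41670326 -0.43094531  0.06      ] mid [ 0.40554982 -0.40541531  0.06      ] sep 0.05572001129144375
```

View pics/p5t.png

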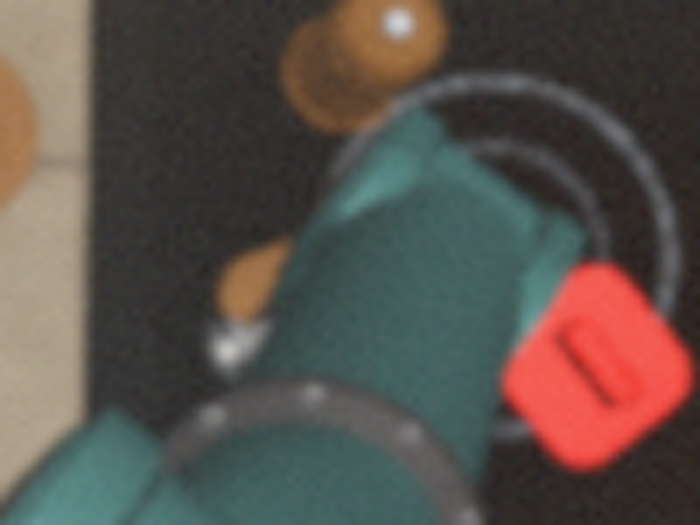

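```bash
python3 -m crank '[[[0,0.004,0,0,0,0],[0,0.008,0,0,0,0],[0,0.008,0,0,0,0]]]'; python3 -m crank '[[[0,0.003,0,0,0,0],[0,0.005,0,0,0,0],[0,0.005,0,0,0,0]]]';python3 snap.py scene 330 190 430 270 7 p6
```

```text
t: 4.88
tcp_pos: [0.4409, -0.396, 0.017]
eef_rot: [-1.375, 0.903, -0.904]
contact_force: [1.0, -0.0, -0.7]
width: 0.047
t: 5.25
tcp_pos: [0.4408, -0.3959, 0.0117]
eef_rot: [-1.375, 0.903, -0.904]
contact_force: [-0.6, 0.3, 1.2]
width: 0.0467
```

View pics/p6.png

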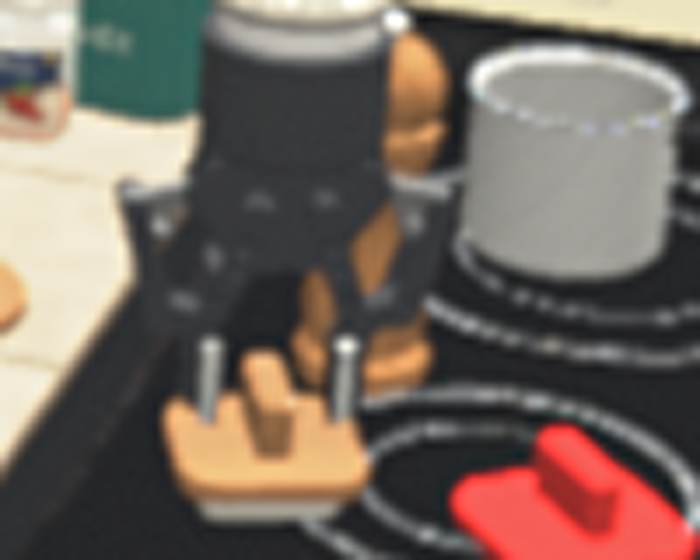

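```bash
python3 -m crank '[[[0,0,0,0,0,0],[0,0,0,0,0,0],[0,0,0,0,0,0],[0,0,0,0,0,0]]]' 0 30;  python3 go.py .441 -.3955 .20 23.4
```

```text
t: 5.8
tcp_pos: [0.4411, -0.3961, 0.012]
eef_rot: [-1.375, 0.903, -0.905]
contact_force: [0.5, -0.3, 1.1]
width: 0.0151
t 5.8 tcp [ 0.4411 -0.3961  0.012 ] psi 23.4 tilt [ 0.001 -1.     0.   ] w 0.0151 F [ 0.5 -0.3  1.1]
row [-0.0004 -0.188   0.0003] [-0.  -0.   0.1] rows needed 3.0
```

```bash
python3 -m crank '[[[0,-0.01,0,0,0,0],[0,-0.03,0,0,0,0],[0,-0.06,0,0,0,0],[0,-0.1,0,0,0,0],[0,-0.128,0,0,0,0]]]';python3 snap.py scene 290 130 450 270 4.5 p7; python3 go.py .3943 .3187 .14 22.8;  python3 go.py .3943 .3187 .14 112.8
```

```text
t: 6.42
tcp_pos: [0.4414, -0.3965, 0.1432]
eef_rot: [-1.376, 0.9, -0.907]
contact_force: [-0.1, -0.7, -1.3]
width: 0.0154
t 6.47 tcp [ 0.4431 -0.398   0.1465] psi 23.4 tilt [ 0.009 -1.     0.005] w 0.0152 F [0.4 0.1 1.1]
row [-0.6773  0.0016  0.2393] [-0.3  0.6  0.5] rows needed 11.5
t 6.47 tcp [ 0.4431 -0.398   0.1465] psi 23.4 tilt [ 0.009 -1.     0.005] w 0.0152 F [0.4 0.1 1.1]
row [-0.6773  0.0016  0.2393] [  0.2 -89.4   0.6] rows needed 11.5
```

View pics/p7.png

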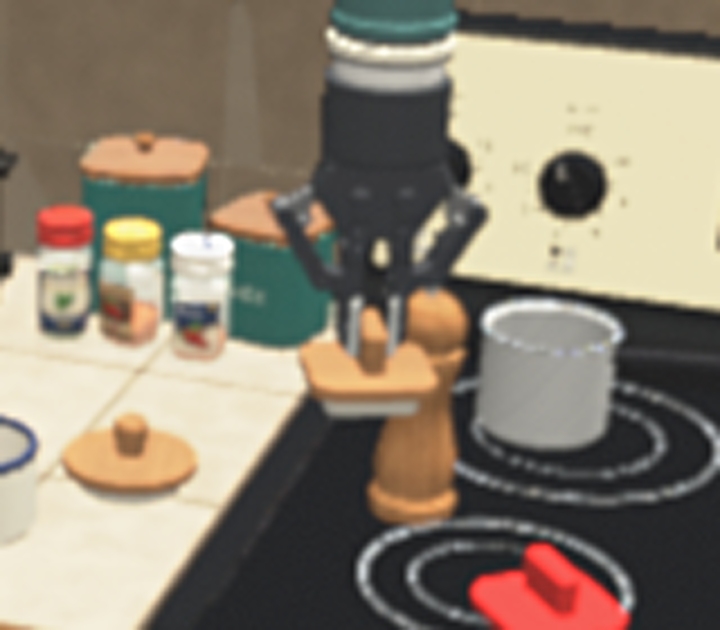

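```bash
python3 go.py .47 -.15 .14 55
```

```text
t 6.47 tcp [ 0.4431 -0.398   0.1465] psi 23.4 tilt [ 0.009 -1.     0.005] w 0.0152 F [0.4 0.1 1.1]
row [-0.217   0.0051  0.123 ] [ -0.1 -31.6   0.6] rows needed 4.0
```

```bash
python3 -m crank '[[[-0.035,0,0.02,0,-6,0],[-0.08,0,0.045,0,-12,0.3],[-0.13,0,0.075,0,-19,0.5],[-0.18,0,0.105,0,-26,0.6],[-0.217,0,0.123,0,-31.6,0.6]]]'; python3 go.py .45 .12 .14 90
```

```text
t: 7.1
tcp_pos: [0.4705, -0.1472, 0.1461]
eef_rot: [-1.516, 0.473, -0.476]
contact_force: [0.4, -0.0, -1.2]
width: 0.0157
t 7.1 tcp [ 0.4705 -0.1472  0.1461] psi 55.3 tilt [ 0.001 -1.     0.003] w 0.0157 F [ 0.4 -0.  -1.2]
row [-0.169   0.0065  0.208 ] [ -0.2 -34.7   0.1] rows needed 4.3
```

```bash
python3 -m crank '[[[-0.03,0,0.035,0,-6,0],[-0.065,0,0.08,0,-13,0],[-0.1,0,0.125,0,-21,0],[-0.14,0,0.17,0,-28,0],[-0.169,0,0.208,0,-34.7,0]]]'; python3 go.py .3943 .3187 .14 112.8
```

```text
t: 7.72
tcp_pos: [0.4494, 0.1224, 0.1474]
eef_rot: [-1.569, -0.008, 0.001]
contact_force: [0.0, -0.6, -1.3]
width: 0.0155
t 7.72 tcp [0.4494 0.1224 0.1474] psi 90.3 tilt [ 0.004 -1.     0.002] w 0.0155 F [ 0.  -0.6 -1.3]
row [-0.054   0.0077  0.1966] [ -0.1 -22.5   0.2] rows needed 3.3
```

```bash
python3 -m crank '[[[-0.01,0,0.04,0,-5,0],[-0.025,0,0.09,0,-10,0],[-0.04,0,0.14,0,-16,0],[-0.054,0.005,0.1966,0,-22.5,0],[-0.054,0.005,0.1966,0,-22.5,0]]]'; python3 -m crank '[[[0,0,0,0,0,0]]]'; python3 go.py .3943 .3187 .085 112.8; python3 snap.py top 100 190 240 290 5 p8; python3 snap.py scene 60 120 260 270 4 p8s
```

```text
t: 8.35
tcp_pos: [0.3927, 0.325, 0.1439]
eef_rot: [-1.541, -0.324, 0.314]
contact_force: [0.0, -1.1, -0.6]
width: 0.0154
t: 8.48
tcp_pos: [0.3926, 0.3239, 0.144]
eef_rot: [-1.542, -0.324, 0.314]
contact_force: [0.5, -0.5, -0.6]
width: 0.0153
t 8.47 tcp [0.3926 0.3239 0.144 ] psi 113.3 tilt [ 0.007 -1.     0.004] w 0.0153 F [ 0.5 -0.5 -0.6]
row [-0.001   0.059  -0.0057] [-0.2  0.5  0.4] rows needed 0.9
```

View pics/p8.png

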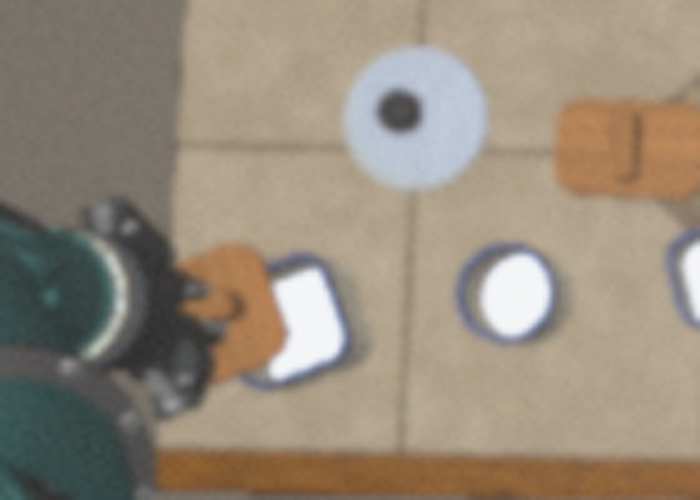

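View pics/p8s.png

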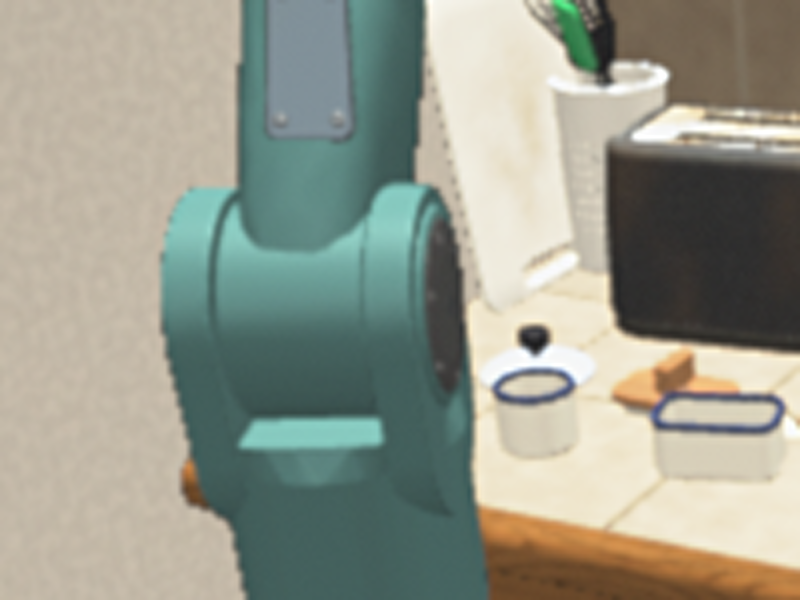

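```bash
cat > held.py <<'E'
import sys
from fit import *
# held.py sx sy r dz dth u0 v0 u1 v1 out : overlay of held lid at TCP
sx,sy=float(sys.argv[1]),float(sys.argv[2]); r=None if sys.argv[3]=="n" else float(sys.argv[3])
dz=float(sys.argv[4]);dth=float(sys.argv[5]);u0,v0,u1,v1=map(int,sys.argv[6:10])
o=readout.get_obs();p=o["tcp_pos"];m=R.from_rotvec(o["eef_rot"]).as_matrix();psi=np.arctan2(m[1,2],m[0,2])
d=optics.get_image("top")
f=700/(u1-u0)
c=cv2.resize(d["color"][v0:v1,u0:u1],None,fx=f,fy=f,interpolation=cv2.INTER_CUBIC)
for z in (.012,.022):
    q=(place(d,outline(sx,sy,r),p[0],p[1],psi+np.radians(dth),p[2]-dz+z)-[u0,v0]+.5)*f-.5
    cv2.polylines(c,[np.round(q).astype(np.int32)],True,(0,255,0),1)
cv2.imwrite(f"pics/{sys.argv[10]}.png",c)
E
python3 held.py .078 .078 .012 .012 0 110 215 190 275 h1
```

```text
(no output)
```

View pics/h1.png

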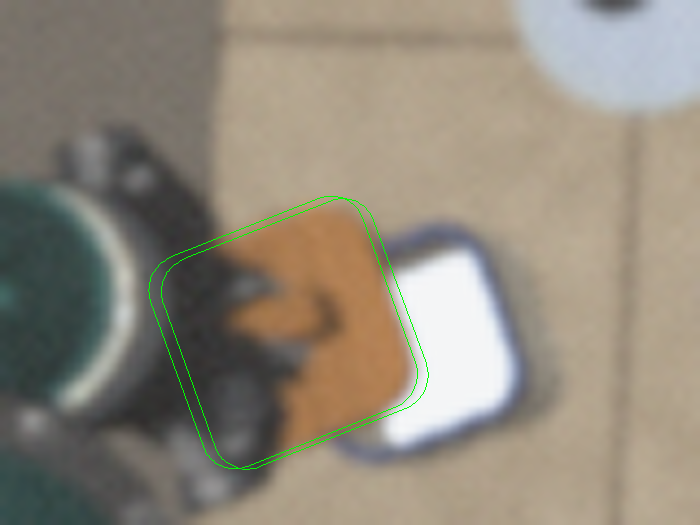

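```bash
python3 -m crank '[[[0,0.02,-0.003,-0.1,0.3,0.3],[-0.001,0.04,-0.0057,-0.2,0.5,0.4],[-0.001,0.055,-0.0057,-0.2,0.5,0.4],[-0.001,0.055,-0.0057,-0.2,0.5,0.4]]]'; python3 -m crank '[[[0,0,0,0,0,0]]]'; python3 held.py .078 .078 .012 .012 0 120 225 190 278 h2;  python3 go.py .3943 .3187 .056 112.8;
```

```text
t: 9.12
tcp_pos: [0.3941, 0.317, 0.0874]
eef_rot: [-1.55, -0.309, 0.312]
contact_force: [0.1, 1.4, -1.0]
width: 0.0152
t: 9.25
tcp_pos: [0.3943, 0.3174, 0.0875]
eef_rot: [-1.549, -0.309, 0.312]
contact_force: [0.1, -0.1, -1.1]
width: 0.0155
t 9.3 tcp [0.3943 0.3172 0.0875] psi 112.7 tilt [-0.002 -1.    -0.001] w 0.0153 F [-0.2 -0.2 -0.8]
row [0.0007 0.0315 0.0014] [ 0.  -0.1 -0.1] rows needed 0.5
```

View pics/h2.png

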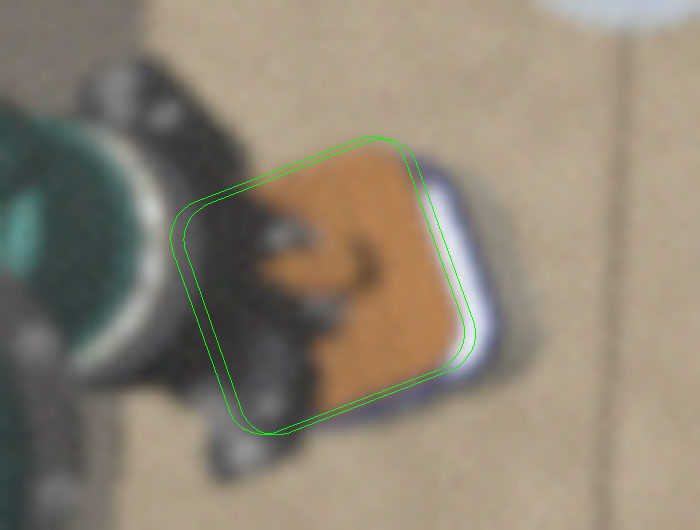

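```bash
python3 -m crank '[[[0.0005,0.01,0.001,0,0,0],[0.0005,0.018,0.001,0,0,0],[0.0005,0.023,0.001,0,0,0],[0.0005,0.023,0.001,0,0,0]]]'; python3 -m crank '[[[0,0.003,0,0,0,0],[0,0.003,0,0,0,0],[0,0.003,0,0,0,0]]]'; python3 go.py .3943 .3187 .056 112.8; python3 snap.py top 120 215 220 285 7 p9
```

```text
t: 9.8
tcp_pos: [0.394, 0.318, 0.064]
eef_rot: [-1.55, -0.308, 0.313]
contact_force: [0.5, -1.0, -1.6]
width: 0.0153
t: 10.18
tcp_pos: [0.3941, 0.3181, 0.0611]
eef_rot: [-1.55, -0.309, 0.313]
contact_force: [-0.3, 0.1, -1.1]
width: 0.0152
t 10.18 tcp [0.3941 0.3181 0.0611] psi 112.7 tilt [-0.003 -1.    -0.001] w 0.0152 F [-0.3  0.1 -1.1]
row [0.0005 0.0051 0.0005] [ 0.1 -0.1 -0.2] rows needed 0.1
```

View pics/p9.png

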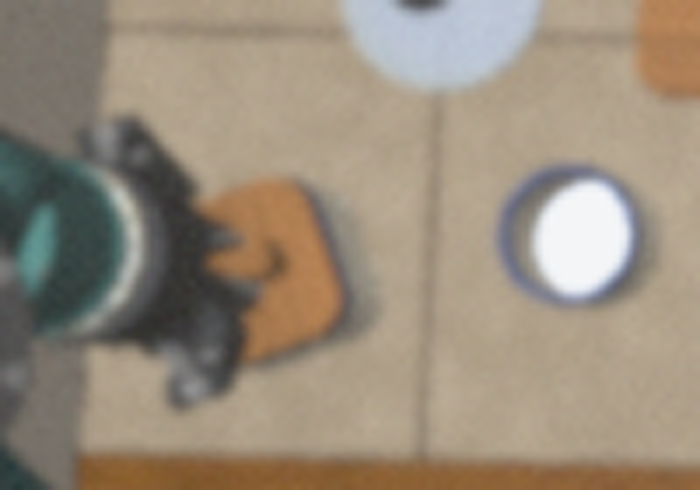

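```bash
python3 -m crank '[[[0,0.002,0,0,0,0],[0.0005,0.003,0.0003,0,0,0],[0.0005,0.004,0.0003,0,0,0],[0.0005,0.004,0.0003,0,0,0]]]'; python3 -m crank '[[[0,0.001,0,0,0,0],[0,0.002,0,0,0,0],[0,0.002,0,0,0,0]]]'; python3 go.py .3943 .3187 .056 112.8
```

```text
t: 10.72
tcp_pos: [0.3943, 0.3185, 0.057]
eef_rot: [-1.55, -0.308, 0.313]
contact_force: [-0.3, 0.5, -0.9]
width: 0.0156
t: 11.1
tcp_pos: [0.3944, 0.3185, 0.0558]
eef_rot: [-1.55, -0.309, 0.312]
contact_force: [-2.4, -1.4, 8.0]
width: 0.0149
t 11.1 tcp [0.3944 0.3185 0.0558] psi 112.7 tilt [-0.002 -1.    -0.002] w 0.0149 F [-2.4 -1.4  8. ]
row [-0.0001 -0.0002  0.0002] [ 0.1 -0.1 -0.1] rows needed 0.0
```

```bash
python3 -m crank '[[[0,-0.001,0,0,0,0],[0,-0.001,0,0,0,0]]]'; python3 -m crank '[[[0,0,0,0,0,0],[0,0,0,0,0,0],[0,0,0,0,0,0]]]' 0.5;  python3 -m crank '[[[0,-0.015,0,0,0,0],[0,-0.04,0,0,0,0],[0,-0.07,0,0,0,0],[0,-0.1,0,0,0,0],[0,-0.13,0,0,0,0]]]'; python3 go.py .5172 .105 .1 0; python3 go.py .5172 .105 .1 180; python3 snap.py top 120 215 220 285 7 p10; python3 -c "
from h import *;print(readout.get_obs()['q'].round(2))"
```

```text
t: 11.35
tcp_pos: [0.3945, 0.3186, 0.0568]
eef_rot: [-1.55, -0.309, 0.312]
contact_force: [-0.2, -0.1, -0.8]
width: 0.0153
t: 11.72
tcp_pos: [0.3945, 0.3186, 0.0568]
eef_rot: [-1.55, -0.309, 0.312]
contact_force: [-0.4, -0.2, -0.4]
width: 0.0425
t: 12.35
tcp_pos: [0.3946, 0.3188, 0.1887]
eef_rot: [-1.55, -0.31, 0.312]
contact_force: [0.4, 1.1, -0.4]
width: 0.0427
t 12.35 tcp [0.3946 0.3188 0.1887] psi 112.7 tilt [-0.002 -1.    -0.001] w 0.0427 F [ 0.4  1.1 -0.4]
row [ 0.0308  0.089  -0.2445] [1.000e-01 1.127e+02 0.000e+00] rows needed 10.5
t 12.35 tcp [0.3946 0.3188 0.1887] psi 112.7 tilt [-0.002 -1.    -0.001] w 0.0427 F [ 0.4  1.1 -0.4]
row [ 0.0308  0.089  -0.2445] [  0.  -67.3  -0.1] rows needed 6.3
[-0.38  0.39 -0.5   2.1   0.28  0.72 -0.67]
```

View pics/p10.png

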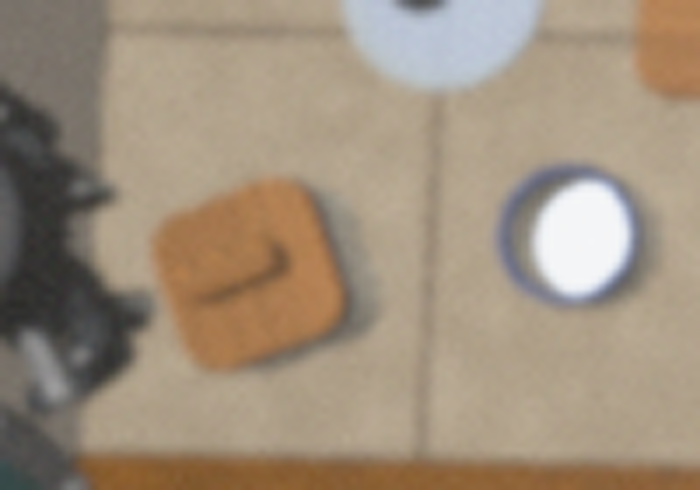

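```bash
python3 -m crank '[[[0.005,0.01,-0.04,0,-10,0],[0.012,0.025,-0.09,0,-20,0],[0.018,0.04,-0.14,0,-30,0],[0.024,0.055,-0.19,0,-40,0],[0.0308,0.07,-0.2445,0,-50,0]]]'; python3 go.py .5172 .105 .06 180;python3 -c "
from h import *;print(readout.get_obs()['q'].round(2))"
```

```text
t: 13.02
tcp_pos: [0.5203, 0.1063, 0.1228]
eef_rot: [-1.336, -0.994, 0.984]
contact_force: [0.9, 0.6, 0.0]
width: 0.0426
t 13.03 tcp [0.5203 0.1063 0.1228] psi 163.1 tilt [ 0.004 -1.    -0.005] w 0.0426 F [0.9 0.6 0. ]
row [-0.0024  0.0628  0.0029] [  0.3 -16.9   0.2] rows needed 1.6
[ 0.19  0.55 -0.64  2.1   0.55  0.65  0.45]
```

```bash
python3 -m crank '[[[-0.001,0.02,0.001,0,-8,0],[-0.0024,0.04,0.0029,0.3,-16.9,0.2],[-0.0024,0.0628,0.0029,0.3,-16.9,0.2],[-0.0024,0.0628,0.0029,0.3,-16.9,0.2]]]'; python3 go.py .5172 .105 .013 180; python3 snap.py scene 160 140 320 260 4.5 p11
```

```text
t: 13.52
tcp_pos: [0.5163, 0.1044, 0.0594]
eef_rot: [-1.209, -1.207, 1.21]
contact_force: [-0.7, 0.2, 0.3]
width: 0.0427
t 13.53 tcp [0.5163 0.1044 0.0594] psi 180.0 tilt [-0.001 -1.     0.002] w 0.0427 F [-0.7  0.2  0.3]
row [ 0.0007  0.0464 -0.001 ] [-0.1 -0.  -0. ] rows needed 0.7
```

View pics/p11.png

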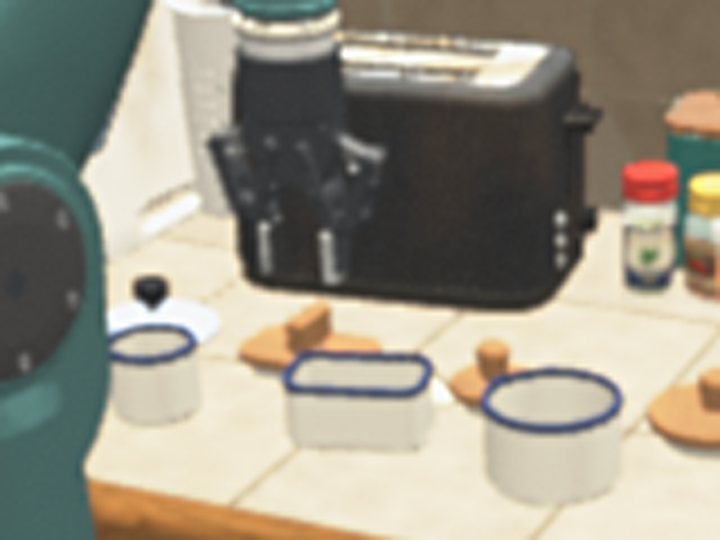

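```bash
python3 -m crank '[[[0.0007,0.02,-0.001,0,0,0],[0.0007,0.035,-0.001,0,0,0],[0.0007,0.046,-0.001,0,0,0],[0.0007,0.046,-0.001,0,0,0]]]'; python3 snap.py scene 190 170 290 245 7 p12;
```

```text
t: 14.08
tcp_pos: [0.5176, 0.1055, 0.0138]
eef_rot: [-1.209, -1.208, 1.21]
contact_force: [-0.9, 0.1, 0.2]
width: 0.0426
```

View pics/p12.png

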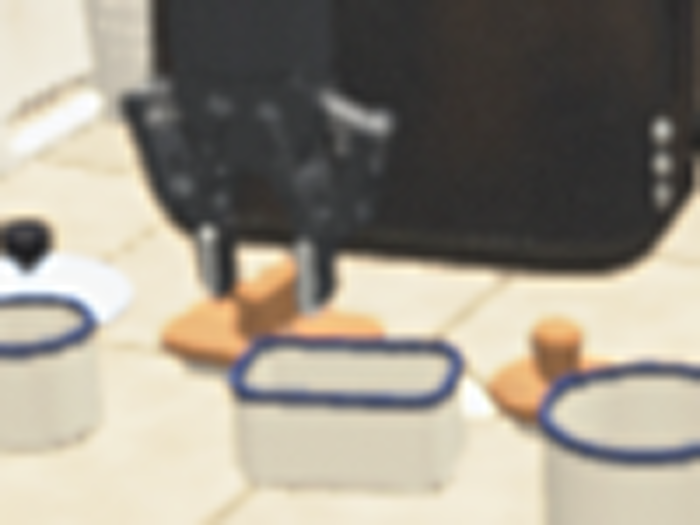

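Fingers straddle the oblong lid's bar (tips at about (213,290) and (315,310) in the crop). Close and lift.

```bash
python3 -m crank '[[[0,0.001,0,0,0,0],[0,0.001,0,0,0,0],[0,0.001,0,0,0,0],[0,0.001,0,0,0,0]]]' 0 30; python3 -m crank '[[[0,-0.01,0,0,0,0],[0,-0.03,0,0,0,0],[0,-0.06,0,0,0,0],[0,-0.09,0,0,0,0],[0,-0.1,0,0,0,0]]]'; python3 go.py .4368 .0189 .11 196
```

```text
t: 14.62
tcp_pos: [0.5182, 0.1058, 0.0136]
eef_rot: [-1.21, -1.209, 1.209]
contact_force: [-1.1, 0.3, 3.8]
width: 0.0148
t: 15.25
tcp_pos: [0.5189, 0.106, 0.1153]
eef_rot: [-1.211, -1.211, 1.207]
contact_force: [1.0, -0.7, -0.6]
width: 0.0154
t 15.25 tcp [0.5189 0.106  0.1153] psi 180.0 tilt [ 0.    -1.    -0.003] w 0.0154 F [ 1.  -0.7 -0.6]
row [-0.0872  0.005   0.0821] [  0.2 -16.    0. ] rows needed 1.9
```

```bash
python3 -m crank '[[[-0.025,0,0.025,0,-5,0],[-0.055,0,0.05,0,-10,0],[-0.0872,0.005,0.0821,0.2,-16,0],[-0.0872,0.005,0.0821,0.2,-16,0]]]';  python3 -m crank '[[[0,0.01,0,0,0,0],[0,0.025,0,0,0,0],[0,0.025,0,0,0,0]]]'; python3 held.py .066 .102 .012 .0136 0 210 200 290 265 h3;  python3 go.py .4368 .0189 .0516 196
```

```text
t: 15.75
tcp_pos: [0.4315, 0.0149, 0.1085]
eef_rot: [-1.062, -1.401, 1.416]
contact_force: [0.3, 0.1, -1.6]
width: 0.015
t: 16.12
tcp_pos: [0.4313, 0.0157, 0.0824]
eef_rot: [-1.059, -1.401, 1.417]
contact_force: [0.0, -0.0, -1.5]
width: 0.0153
t 16.18 tcp [0.4316 0.0158 0.0829] psi -164.1 tilt [-0.001 -1.     0.01 ] w 0.0153 F [-0.1  0.4 -1.4]
row [ 0.0016  0.0313 -0.0062] [-0.6 -0.1 -0. ] rows needed 0.5
```

View pics/h3.png

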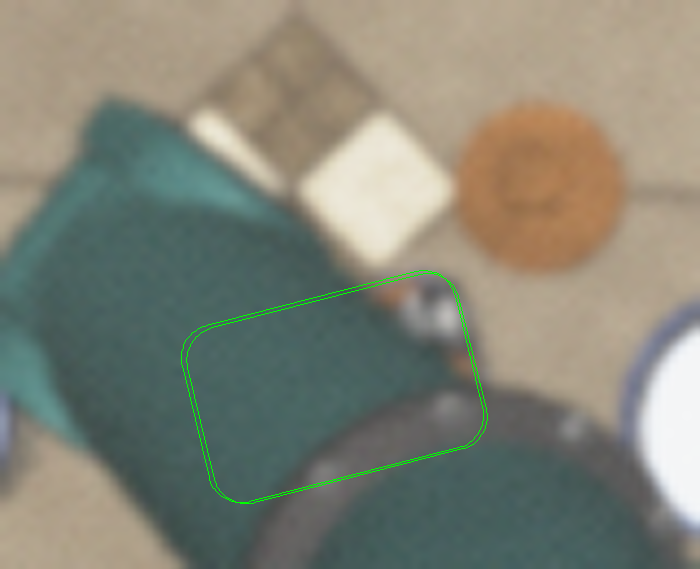

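```bash
python3 -m crank '[[[0.001,0.004,-0.004,-0.6,0,0],[0.0016,0.006,-0.0062,-0.6,-0.1,0],[0.0016,0.006,-0.0062,-0.6,-0.1,0]]]'; python3 go.py .4373 .0193 .0516 196; python3 snap.py scene 190 140 290 245 5.7 p13; 
```

```text
t: 16.55
tcp_pos: [0.4375, 0.0193, 0.0769]
eef_rot: [-1.066, -1.412, 1.411]
contact_force: [-0.5, 1.2, -1.3]
width: 0.0152
t 16.55 tcp [0.4375 0.0193 0.0769] psi -164.0 tilt [-0.001 -1.    -0.001] w 0.0152 F [-0.5  1.2 -1.3]
row [0.0001 0.0253 0.0002] [ 0.1 -0.  -0. ] rows needed 0.4
```

View pics/p13.png

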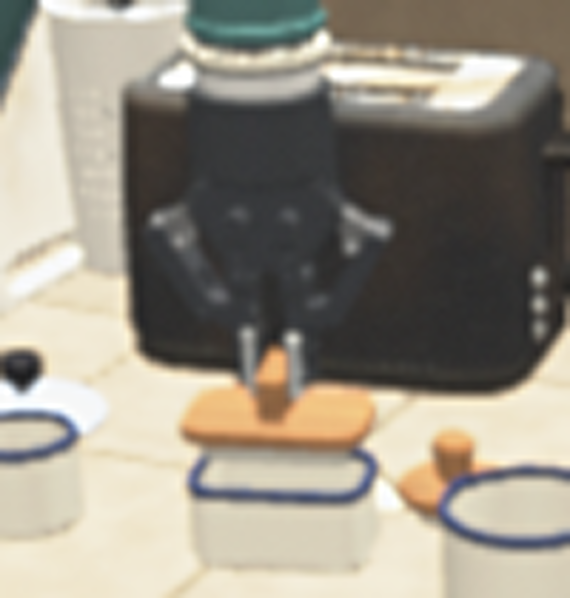

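```bash
python3 -m crank '[[[0,0.008,0,0,0,0],[0,0.015,0,0,0,0],[0,0.02,0,0,0,0],[0,0.02,0,0,0,0]]]'; python3 -m crank '[[[0,0.003,0,0,0,0],[0,0.004,0,0,0,0],[0,0.004,0,0,0,0]]]'; python3 go.py .4373 .0193 .0516 196
```

```text
t: 17.1
tcp_pos: [0.4369, 0.0191, 0.0565]
eef_rot: [-1.065, -1.411, 1.412]
contact_force: [0.6, -0.1, -1.3]
width: 0.0153
t: 17.48
tcp_pos: [0.4369, 0.0191, 0.0525]
eef_rot: [-1.065, -1.411, 1.412]
contact_force: [0.4, -0.1, -1.2]
width: 0.0154
t 17.48 tcp [0.4369 0.0191 0.0525] psi -164.0 tilt [-0.001 -1.     0.   ] w 0.0154 F [ 0.4 -0.1 -1.2]
row [ 0.0001  0.0009 -0.0004] [-0. -0. -0.] rows needed 0.0
```

```bash
python3 -m crank '[[[0,0.001,0,0,0,0],[0,0.002,0,0,0,0],[0,0.002,0,0,0,0]]]'; python3 snap.py scene 190 140 290 245 5.7 p14
```

```text
t: 17.85
tcp_pos: [0.4372, 0.0191, 0.0513]
eef_rot: [-1.066, -1.411, 1.413]
contact_force: [-2.2, -0.8, 10.5]
width: 0.0156
```

View pics/p14.png

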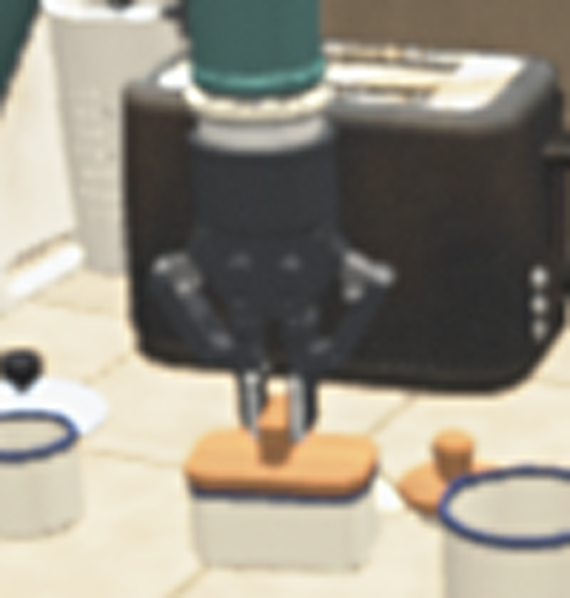

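Seated. Release and go for the small round lid.

```bash
python3 -m crank '[[[0,-0.001,0,0,0,0],[0,-0.001,0,0,0,0]]]'; python3 -m crank '[[[0,0,0,0,0,0],[0,0,0,0,0,0],[0,0,0,0,0,0]]]' 0.55;  python3 -m crank '[[[0,-0.015,0,0,0,0],[0,-0.035,0,0,0,0],[0,-0.055,0,0,0,0],[0,-0.06,0,0,0,0]]]'; for p in 196 160 20; do python3 go.py .515 -.0484 .11 $p; done; python3 -c "
from h import *;print(readout.get_obs()['q'].round(2))"
```

```text
t: 18.15
tcp_pos: [0.4373, 0.019, 0.0524]
eef_rot: [-1.067, -1.412, 1.412]
contact_force: [0.2, 0.2, -1.4]
width: 0.0152
t: 18.52
tcp_pos: [0.4374, 0.0191, 0.0523]
eef_rot: [-1.066, -1.412, 1.412]
contact_force: [-0.4, -0.2, 0.4]
width: 0.047
t: 19.02
tcp_pos: [0.4379, 0.0192, 0.1131]
eef_rot: [-1.068, -1.413, 1.411]
contact_force: [0.2, 0.1, 0.0]
width: 0.0471
t 19.02 tcp [0.4379 0.0192 0.1131] psi -164.0 tilt [-0.002 -1.    -0.003] w 0.0471 F [0.2 0.1 0. ]
row [-0.0862  0.0035 -0.0555] [ 0.2 -0.  -0.1] rows needed 1.6
t 19.02 tcp [0.4379 0.0192 0.1131] psi -164.0 tilt [-0.002 -1.    -0.003] w 0.0471 F [0.2 0.1 0. ]
row [-0.0862  0.0035 -0.0555] [ 0.2 36.  -0.1] rows needed 3.4
t 19.02 tcp [0.4379 0.0192 0.1131] psi -164.0 tilt [-0.002 -1.    -0.003] w 0.0471 F [0.2 0.1 0. ]
row [-0.0862  0.0035 -0.0555] [  0.2 176.    0.2] rows needed 16.4
[ 0.45  0.52 -0.79  2.3   0.7   0.58  0.97]
```

```bash
python3 -m crank '[[[-0.02,0,-0.012,0,8,0],[-0.05,0,-0.03,0,16,0],[-0.07,0,-0.045,0,25,0],[-0.0862,0.003,-0.0555,0.2,36,0],[-0.0862,0.003,-0.0555,0.2,36,0]]]'; python3 go.py .515 -.0484 .06 160
```

```text
t: 19.65
tcp_pos: [0.5156, -0.0494, 0.1098]
eef_rot: [-1.356, -0.946, 0.949]
contact_force: [-0.3, 0.7, -0.3]
width: 0.047
t 19.65 tcp [ 0.5156 -0.0494  0.1098] psi 159.9 tilt [-0.002 -1.    -0.001] w 0.047 F [-0.3  0.7 -0.3]
row [0.0009 0.0498 0.0009] [ 0.  -0.1 -0.1] rows needed 0.8
```

```bash
python3 -m crank '[[[0.0009,0.02,0.0009,0,0,0],[0.0009,0.045,0.0009,0,0,0],[0.0009,0.045,0.0009,0,0,0]]]'; python3 snap.py scene 210 140 310 245 5.7 p15; python3 go.py .515 -.0484 .014 160
```

```text
t: 20.02
tcp_pos: [0.5124, -0.0476, 0.0633]
eef_rot: [-1.352, -0.946, 0.955]
contact_force: [-0.7, 1.5, 0.4]
width: 0.0473
t 20.07 tcp [ 0.5135 -0.0475  0.0643] psi 160.1 tilt [-0.003 -1.     0.002] w 0.0472 F [-0.4 -0.2  0.1]
row [-0.0002  0.0503 -0.0019] [-0.1  0.1 -0.1] rows needed 0.8
```

View pics/p15.png

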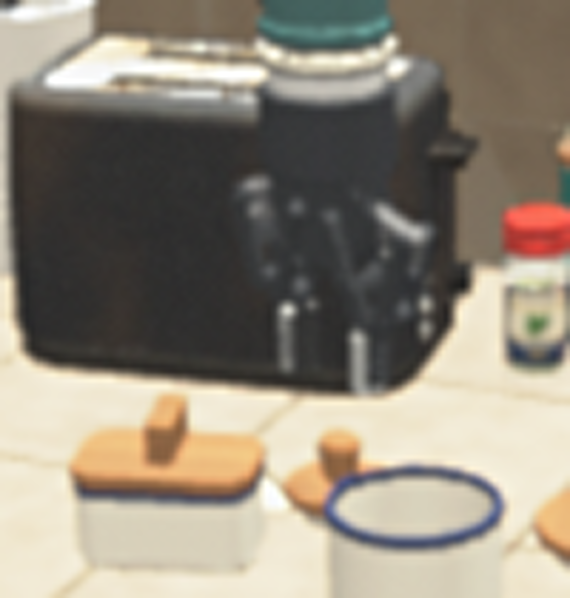

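```bash
python3 -m crank '[[[-0.0002,0.02,-0.0019,0,0,0],[-0.0002,0.037,-0.0019,0,0,0],[-0.0002,0.049,-0.0019,0,0,0],[-0.0002,0.049,-0.0019,0,0,0]]]'; python3 snap.py scene 210 140 310 245 5.7 p16; python3 go.py .515 -.0484 .014 160
```

```text
t: 20.58
tcp_pos: [0.5145, -0.0483, 0.0147]
eef_rot: [-1.352, -0.946, 0.954]
contact_force: [0.0, 0.7, -0.7]
width: 0.0469
t 20.62 tcp [ 0.5149 -0.0483  0.0151] psi 160.1 tilt [-0.003 -1.     0.003] w 0.047 F [-0.3 -0.6  0. ]
row [-0.0001  0.0011 -0.0002] [-0.2  0.1 -0.2] rows needed 0.0
```

View pics/p16.png

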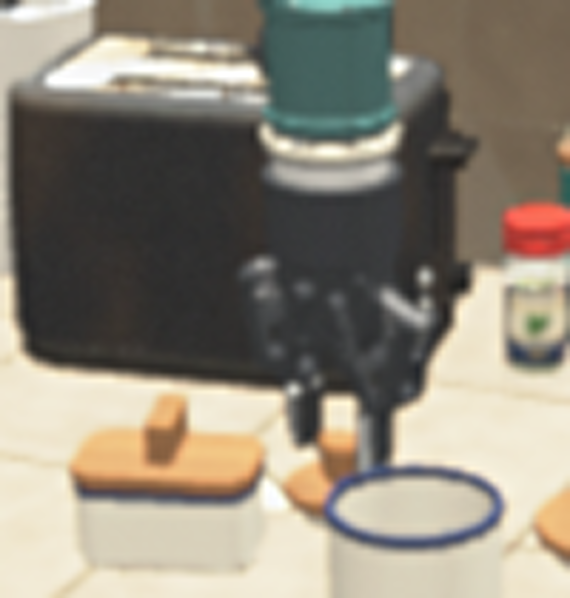

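```bash
python3 -m crank '[[[0,0.0005,0,0,0,0],[0,0.0005,0,0,0,0],[0,0.0005,0,0,0,0],[0,0.0005,0,0,0,0]]]' 0 30; python3 -m crank '[[[0,-0.01,0,0,0,0],[0,-0.03,0,0,0,0],[0,-0.06,0,0,0,0],[0,-0.1,0,0,0,0],[0,-0.12,0,0,0,0]]]'; python3 go.py .47 .09 .14 130; python3 snap.py scene 190 120 290 225 5.7 p17
```

```text
t: 21.12
tcp_pos: [0.5152, -0.0483, 0.0151]
eef_rot: [-1.354, -0.947, 0.953]
contact_force: [-0.9, 0.6, 5.3]
width: 0.0227
t: 21.75
tcp_pos: [0.516, -0.048, 0.1372]
eef_rot: [-1.355, -0.949, 0.952]
contact_force: [-0.3, 0.3, -0.0]
width: 0.023
t 21.75 tcp [ 0.516  -0.048   0.1372] psi 160.1 tilt [-0.002 -1.    -0.   ] w 0.023 F [-0.3  0.3 -0. ]
row [ 0.1141 -0.003   0.0902] [ 0.  30.1 -0.1] rows needed 2.8
```

View pics/p17.png

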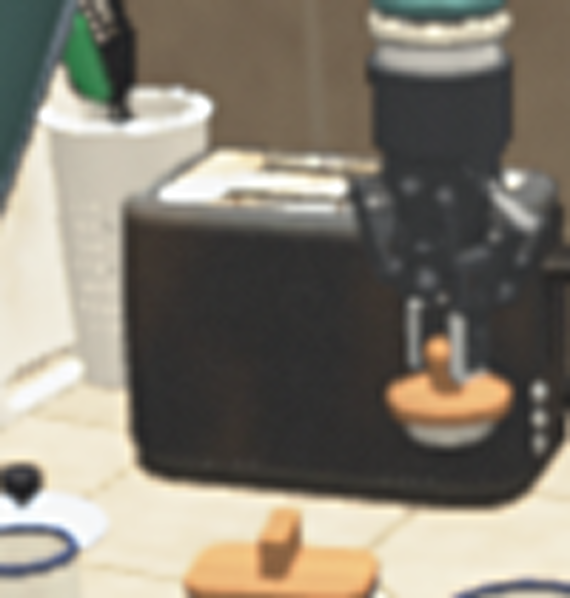

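```bash
python3 -m crank '[[[0.025,0,0.02,0,7,0],[0.055,0,0.045,0,15,0],[0.085,0,0.07,0,23,0],[0.1141,-0.003,0.0902,0,30,0],[0.1141,-0.003,0.0902,0,30,0]]]'; python3 go.py .4159 .1733 .14 115
```

```text
t: 22.42
tcp_pos: [0.4701, 0.0934, 0.1416]
eef_rot: [-1.501, -0.555, 0.552]
contact_force: [0.4, 0.3, -0.7]
width: 0.0234
t 22.43 tcp [0.4701 0.0934 0.1416] psi 130.5 tilt [ 0.001 -1.    -0.003] w 0.0234 F [ 0.4  0.3 -0.7]
row [0.0107 0.0013 0.096 ] [ 0.1 15.5  0.1] rows needed 1.5
```

```bash
python3 -m crank '[[[0.003,0,0.025,0,5,0],[0.006,0,0.055,0,10,0],[0.0107,0.001,0.096,0,15.5,0],[0.0107,0.02,0.096,0,15.5,0],[0.0107,0.04,0.096,0,15.5,0]]]';  python3 -m crank '[[[0,0,0,0,0,0]]]'; python3 held.py .066 .066 n .0151 0 150 215 240 280 h4;  python3 go.py .4159 .1733 .0591 115
```

```text
t: 23.05
tcp_pos: [0.4161, 0.1727, 0.1008]
eef_rot: [-1.546, -0.345, 0.341]
contact_force: [0.7, -0.2, -1.8]
width: 0.0231
t: 23.18
tcp_pos: [0.4152, 0.1712, 0.0996]
eef_rot: [-1.547, -0.342, 0.344]
contact_force: [0.1, -0.2, -0.4]
width: 0.023
t 23.23 tcp [0.4157 0.1715 0.1002] psi 115.0 tilt [-0.    -1.    -0.003] w 0.0234 F [-0.6 -0.5 -0.4]
row [0.0009 0.0411 0.0017] [ 0.2  0.  -0. ] rows needed 0.7
```

View pics/h4.png

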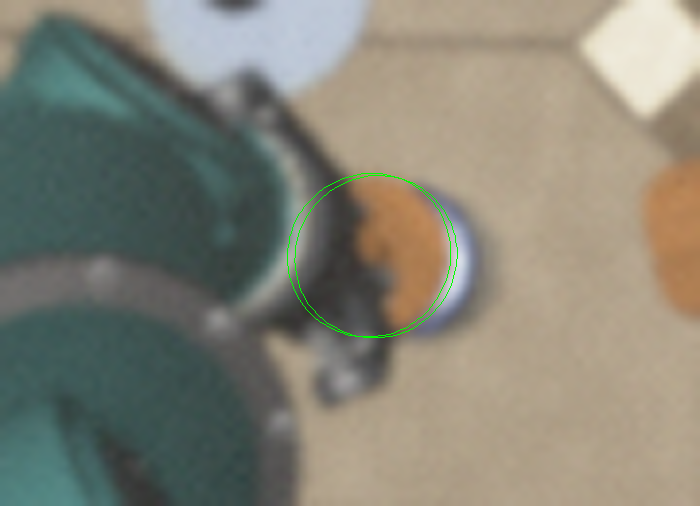

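```bash
python3 -m crank '[[[0.0009,0.015,0.0017,0,0,0],[0.0009,0.028,0.0017,0,0,0],[0.0009,0.035,0.0017,0,0,0],[0.0009,0.035,0.0017,0,0,0]]]'; python3 -m crank '[[[0,0.002,0,0,0,0],[0,0.004,0,0,0,0],[0,0.004,0,0,0,0]]]'; python3 go.py .4159 .1733 .0591 115;  python3 snap.py scene 150 140 250 245 5.7 p18
```

```text
t: 23.72
tcp_pos: [0.4154, 0.1731, 0.0646]
eef_rot: [-1.547, -0.342, 0.344]
contact_force: [0.1, 0.1, -1.2]
width: 0.0231
t: 24.1
tcp_pos: [0.4155, 0.1731, 0.0606]
eef_rot: [-1.547, -0.342, 0.344]
contact_force: [-0.0, -0.1, -1.1]
width: 0.023
t 24.1 tcp [0.4155 0.1731 0.0606] psi 115.1 tilt [-0.002 -1.    -0.003] w 0.023 F [-0.  -0.1 -1.1]
row [ 0.0005  0.0015 -0.    ] [ 0.2  0.1 -0.1] rows needed 0.0
```

View pics/p18.png

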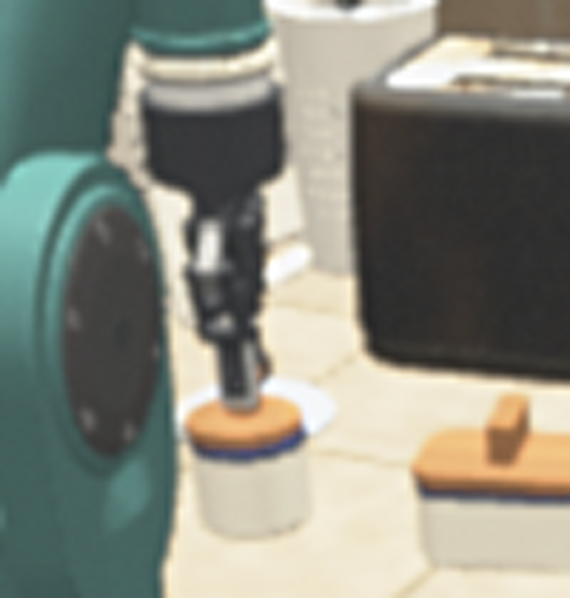

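```bash
python3 -m crank '[[[0,0.001,0,0,0,0],[0,0.0025,0,0,0,0],[0,0.0025,0,0,0,0]]]'; python3 snap.py scene 170 180 230 240 10 p19;python3 snap.py top 150 215 240 280 7 p19t
```

```text
t: 24.52
tcp_pos: [0.4156, 0.173, 0.0589]
eef_rot: [-1.548, -0.343, 0.344]
contact_force: [-2.1, -1.4, 8.5]
width: 0.0233
```

View pics/p19.png

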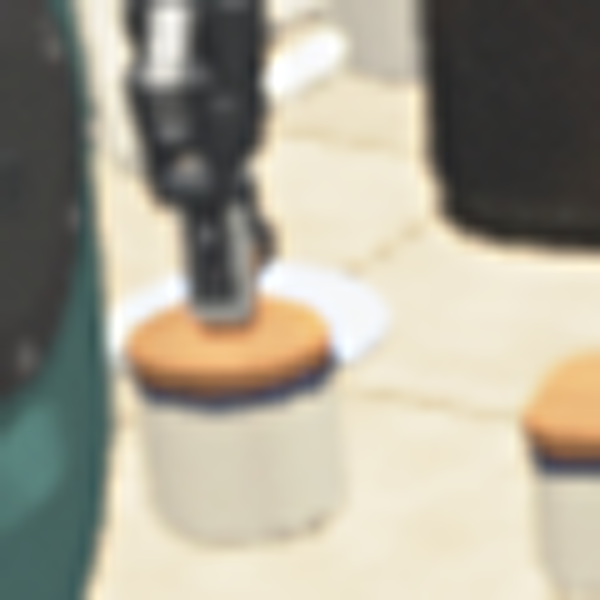

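View pics/p19t.png

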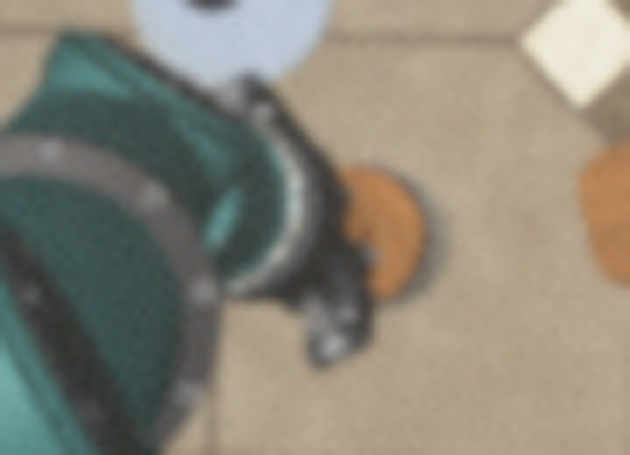

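Contact at 8.5 N exactly at the seated height. Back off slightly, release, rise, and look.

```bash
python3 -m crank '[[[0,-0.001,0,0,0,0],[0,-0.001,0,0,0,0]]]'; python3 -m crank '[[[0,0,0,0,0,0],[0,0,0,0,0,0],[0,0,0,0,0,0]]]' 0.55;  python3 -m crank '[[[0,-0.015,0,0,0,0],[0,-0.035,0,0,0,0],[0,-0.06,0,0,0,0],[0,-0.08,0,0,0,0]]]'; python3 snap.py scene 170 180 230 240 10 p20;python3 snap.py top 150 215 240 280 7 p20t; python3 go.py .49 -.03 .15 80
```

```text
t: 24.88
tcp_pos: [0.4156, 0.173, 0.0599]
eef_rot: [-1.548, -0.343, 0.343]
contact_force: [-0.6, 0.4, -1.3]
width: 0.0234
t: 25.25
tcp_pos: [0.4156, 0.173, 0.0599]
eef_rot: [-1.548, -0.343, 0.343]
contact_force: [-0.1, -0.2, -0.0]
width: 0.0469
t: 25.75
tcp_pos: [0.4155, 0.1733, 0.1407]
eef_rot: [-1.548, -0.343, 0.343]
contact_force: [0.5, -0.4, 0.7]
width: 0.0472
t 25.85 tcp [0.4168 0.174  0.1414] psi 115.0 tilt [ 0.003 -1.    -0.004] w 0.0471 F [-0.7  0.2 -0.6]
row [-0.02   -0.0078 -0.2158] [ 0.2 35.   0.2] rows needed 3.5
```

View pics/p20.png

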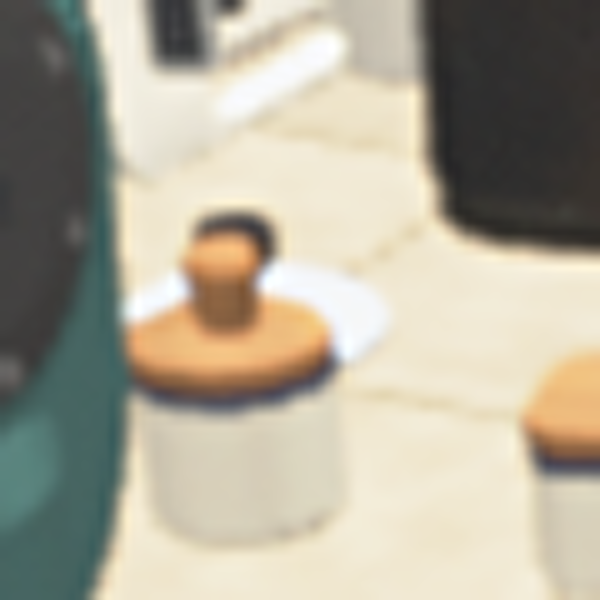

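View pics/p20t.png

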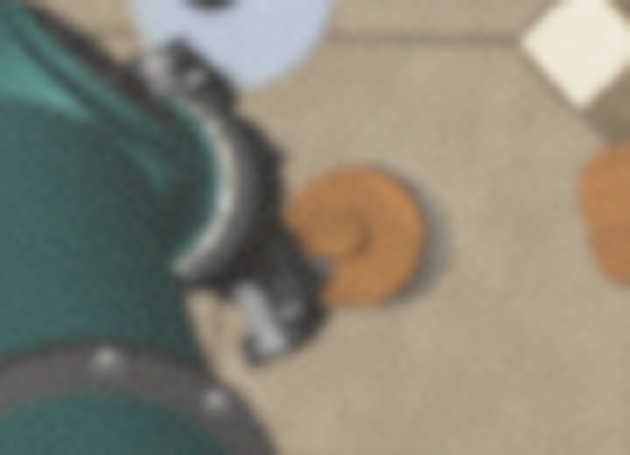

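```bash
python3 -m crank '[[[-0.005,-0.005,-0.045,0,7,0],[-0.01,-0.007,-0.1,0,15,0],[-0.015,-0.007,-0.155,0,25,0],[-0.02,-0.007,-0.2158,0,35,0]]]'; python3 go.py .5266 -.2144 .10 62
```

```text
t: 26.35
tcp_pos: [0.49, -0.0313, 0.1485]
eef_rot: [-1.568, 0.137, -0.143]
contact_force: [2.2, -0.6, -0.2]
width: 0.0469
t 26.35 tcp [ 0.49   -0.0313  0.1485] psi 79.8 tilt [ 0.004 -1.    -0.002] w 0.0469 F [ 2.2 -0.6 -0.2]
row [ 0.0683  0.049  -0.1736] [ 0.1 17.8  0.2] rows needed 3.1
```

```bash
python3 -m crank '[[[0.015,0.01,-0.045,0,5,0],[0.035,0.025,-0.09,0,10,0],[0.055,0.04,-0.14,0,14,0],[0.0683,0.049,-0.1736,0,17.8,0],[0.0683,0.08,-0.1736,0,17.8,0]]]'; python3 -m crank '[[[0,0,0,0,0,0]]]'; python3 go.py .5266 -.2144 .015 62; python3 snap.py scene 260 150 360 250 5.7 p21
```

```text
t: 26.98
tcp_pos: [0.5278, -0.2197, 0.0684]
eef_rot: [-1.54, 0.383, -0.396]
contact_force: [-0.0, -0.0, -0.1]
width: 0.0465
t: 27.1
tcp_pos: [0.5253, -0.2191, 0.0656]
eef_rot: [-1.54, 0.388, -0.391]
contact_force: [-1.0, 1.2, -1.5]
width: 0.047
t 27.1 tcp [ 0.5253 -0.2191  0.0656] psi 61.6 tilt [ 0.003 -1.    -0.004] w 0.047 F [-1.   1.2 -1.5]
row [-0.0012  0.0506  0.005 ] [ 0.2 -0.4  0.1] rows needed 0.8
```

View pics/p21.png

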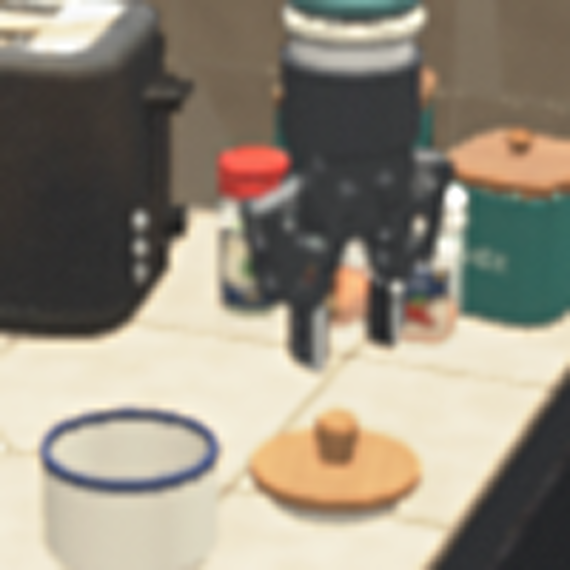

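```bash
python3 -m crank '[[[-0.001,0.015,0.005,0,0,0],[-0.001,0.032,0.005,0,0,0],[-0.001,0.049,0.005,0,0,0],[-0.001,0.049,0.005,0,0,0]]]'; python3 go.py .5266 -.2144 .015 62; python3 snap.py scene 280 170 350 240 8 p22
```

```text
t: 27.65
tcp_pos: [0.527, -0.2147, 0.0162]
eef_rot: [-1.54, 0.388, -0.39]
contact_force: [-0.0, -0.5, -0.9]
width: 0.0466
t 27.65 tcp [ 0.527  -0.2147  0.0162] psi 61.6 tilt [ 0.003 -1.    -0.004] w 0.0466 F [-0.  -0.5 -0.9]
row [-0.0005  0.0012  0.0001] [ 0.2 -0.4  0.1] rows needed 0.0
```

View pics/p22.png

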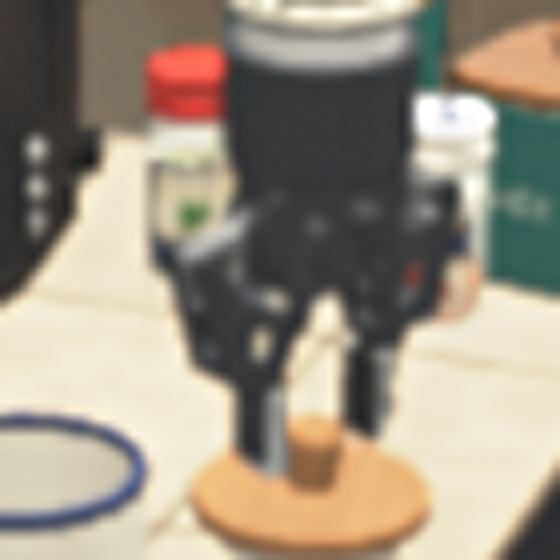

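Fingers straddle the knob (around (315,455) in the crop). Close, lift, carry to the big round box.

```bash
python3 -m crank '[[[-0.0005,0.0005,0,0.2,0,0],[-0.0005,0.0005,0,0.2,0,0],[-0.0005,0.0005,0,0.2,0,0],[-0.0005,0.0005,0,0.2,0,0]]]' 0 30; python3 -m crank '[[[0,-0.01,0,0,0,0],[0,-0.03,0,0,0,0],[0,-0.06,0,0,0,0],[0,-0.09,0,0,0,0],[0,-0.1,0,0,0,0]]]'; python3 go.py .4251 -.1342 .115 62
```

```text
t: 28.2
tcp_pos: [0.5273, -0.215, 0.0169]
eef_rot: [-1.537, 0.386, -0.393]
contact_force: [0.4, -0.0, 1.6]
width: 0.023
t: 28.82
tcp_pos: [0.528, -0.2151, 0.1191]
eef_rot: [-1.537, 0.383, -0.396]
contact_force: [-0.5, 0.0, -0.8]
width: 0.0232
t 28.82 tcp [ 0.528  -0.2151  0.1191] psi 61.6 tilt [ 0.008 -1.     0.   ] w 0.0232 F [-0.5  0.  -0.8]
row [-0.1291  0.003   0.0221] [-0.  -0.4  0.5] rows needed 2.1
```

```bash
python3 -m crank '[[[-0.04,0,0.007,0,0,0.3],[-0.085,0,0.015,0,0,0.5],[-0.1291,0.003,0.0221,0,0,0.5],[-0.1291,0.003,0.0221,0,0,0.5],[-0.1291,0.003,0.0221,0,0,0.5]]]'; python3 held.py .096 .096 n .0165 0 260 205 340 275 h5;  python3 snap.py scene 230 160 330 260 5.7 p23; python3 go.py .4251 -.1342 .088 62
```

```text
t: 29.45
tcp_pos: [0.4258, -0.1343, 0.115]
eef_rot: [-1.535, 0.389, -0.39]
contact_force: [1.1, 0.6, -1.4]
width: 0.0226
t 29.55 tcp [ 0.4267 -0.1349  0.1151] psi 61.5 tilt [ 0.001 -1.     0.001] w 0.0232 F [ 0.2  0.1 -1.3]
row [-0.0018  0.0271 -0.0002] [-0.  -0.5  0.1] rows needed 0.4
```

View pics/h5.png

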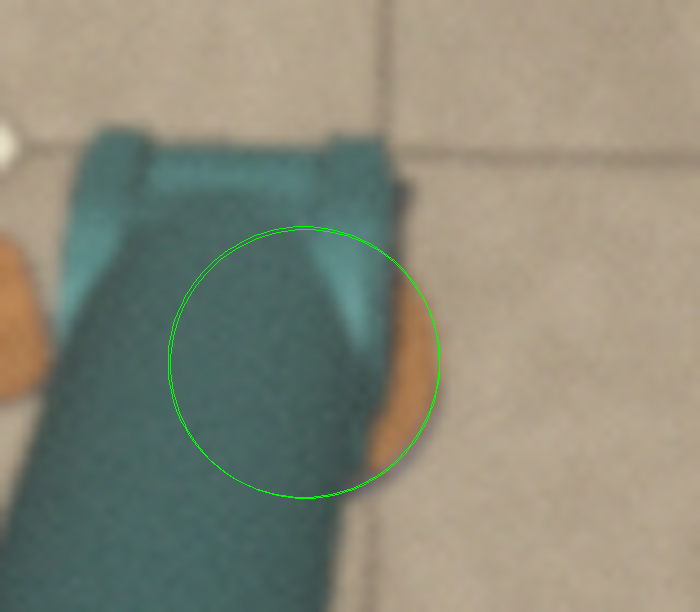

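View pics/p23.png

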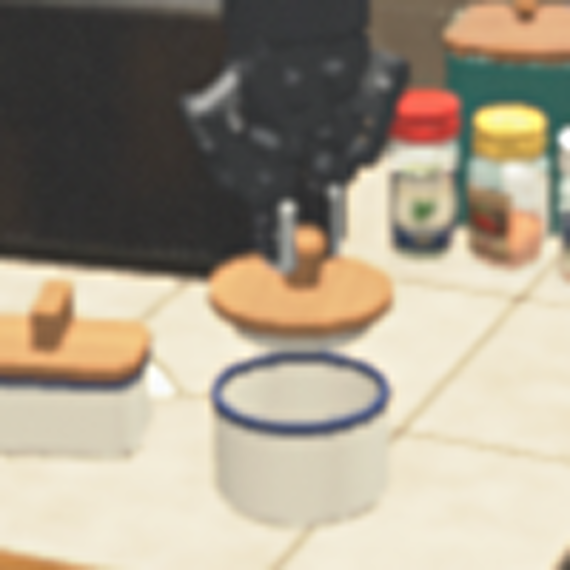

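```bash
python3 -m crank '[[[-0.0018,0.012,0,0,0,0],[-0.0018,0.025,0,0,0,0],[-0.0018,0.035,0,0,0,0],[-0.0018,0.041,0,0,0,0],[-0.0018,0.041,0,0,0,0]]]'; python3 go.py .4251 -.1342 .0665 62; python3 snap.py scene 230 160 330 260 5.7 p24
```

```text
t: 30.18
tcp_pos: [0.4248, -0.1339, 0.0735]
eef_rot: [-1.535, 0.39, -0.39]
contact_force: [0.7, 0.1, 0.0]
width: 0.0227
t 30.18 tcp [ 0.4248 -0.1339  0.0735] psi 61.5 tilt [ 0. -1.  0.] w 0.0227 F [0.7 0.1 0. ]
row [ 0.0004  0.007  -0.0002] [-0.  -0.5  0. ] rows needed 0.1
```

View pics/p24.png

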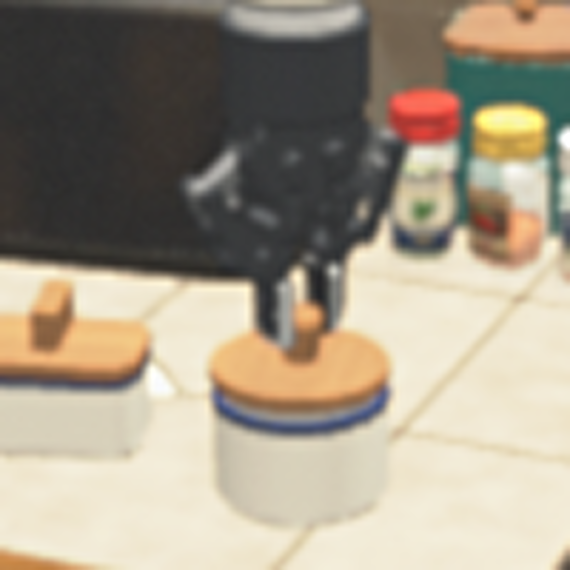

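```bash
python3 -m crank '[[[0,0.002,0,0,0,0],[0.0003,0.004,0,0,0,0],[0.0003,0.006,0,0,0,0],[0.0003,0.006,0,0,0,0]]]';  python3 -m crank '[[[0,0.001,0,0,0,0],[0,0.002,0,0,0,0],[0,0.002,0,0,0,0]]]'; python3 snap.py scene 230 160 330 260 5.7 p25
```

```text
t: 30.72
tcp_pos: [0.4253, -0.1341, 0.0677]
eef_rot: [-1.535, 0.389, -0.39]
contact_force: [0.9, -0.0, -1.1]
width: 0.0232
t: 31.1
tcp_pos: [0.4253, -0.1341, 0.0668]
eef_rot: [-1.536, 0.389, -0.391]
contact_force: [-2.1, 0.5, 13.3]
width: 0.0226
```

View pics/p25.png

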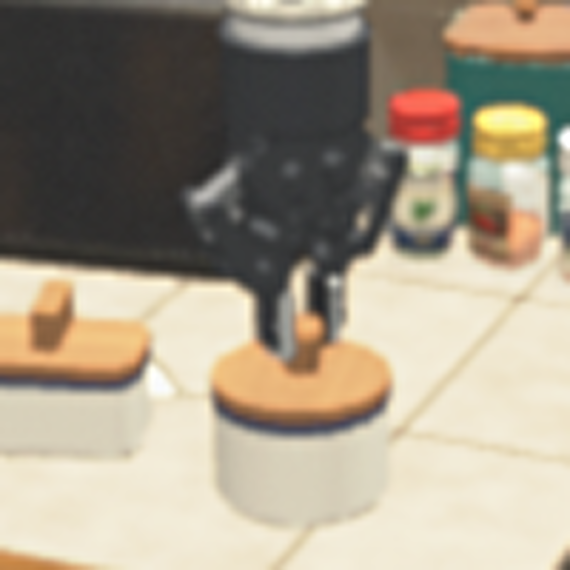

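Seated with 13 N; release and rise clear, moving off toward the cooktop side so both cameras see the boxes.

```bash
python3 -m crank '[[[0,-0.001,0,0,0,0],[0,-0.001,0,0,0,0]]]'; python3 -m crank '[[[0,0,0,0,0,0],[0,0,0,0,0,0],[0,0,0,0,0,0]]]' 0.55;  python3 -m crank '[[[0,-0.015,0,0,0,0],[0,-0.04,0,0,0,0],[0,-0.08,0,0,0,0],[0,-0.12,0,0,0,0],[0,-0.15,0,0,0,0]]]'; python3 go.py .40 -.42 .22 40
```

```text
t: 31.4
tcp_pos: [0.4255, -0.1341, 0.0678]
eef_rot: [-1.535, 0.388, -0.391]
contact_force: [0.4, 0.1, -1.8]
width: 0.0226
t: 31.78
tcp_pos: [0.4254, -0.1341, 0.0678]
eef_rot: [-1.535, 0.389, -0.391]
contact_force: [0.8, -0.4, 0.2]
width: 0.0467
t: 32.4
tcp_pos: [0.4253, -0.1341, 0.2193]
eef_rot: [-1.535, 0.388, -0.392]
contact_force: [0.4, -0.2, -0.8]
width: 0.0471
t 32.4 tcp [ 0.4253 -0.1341  0.2193] psi 61.5 tilt [ 0.003 -1.     0.001] w 0.0471 F [ 0.4 -0.2 -0.8]
row [ 0.1141 -0.0005 -0.2634] [-0.1 21.5  0.1] rows needed 4.6
```

```bash
python3 -m crank '[[[0.02,0,-0.045,0,4,0],[0.045,0,-0.1,0,8,0],[0.07,0,-0.16,0,13,0],[0.095,0,-0.22,0,18,0],[0.114,0,-0.263,0,21.5,0]]]'; python3 -m crank '[[[0,0,0,0,0,0]]]';
cat > m3.py <<'E'
from fit import *
d=optics.get_image("top");a=d["color"].astype(np.float64);rb=a[...,2]-a[...,0]
def pr(n,o,t): print(n,np.round(o[0][:2]*1000,1),np.round(np.degrees(o[0][2]),1) if len(o[0])>2 else "",round(o[1],3),"target",t)
f=lambda h:(h,h+.010)
def win(x,y,z,s): u,v=proj(d,(x,y,z)); return tuple(int(round(k)) for k in (u-s,v-s,u+s+1,v+s+1))
pr("small",fit(d,rb,win(.4159,.1733,.06,16),"l",(.416,.173),.066,.066,None,f(.056),th=False),"415.9 173.3")
pr("big",fit(d,rb,win(.4251,-.1342,.06,20),"l",(.425,-.134),.096,.096,None,f(.062),th=False),"425.1 -134.2")
pr("sq",fit(d,rb,win(.3943,.3187,.06,20),"l",(.394,.319,.4),.078,.078,.012,f(.056)),"394.3 318.7 22.7")
pr("obl",fit(d,rb,win(.4368,.0189,.06,22),"l",(.437,.019,.28),.066,.102,.012,f(.050)),"436.8 18.9 16")
E
python3 m3.py; python3 snap.py scene 60 160 360 280 2.66 f1; python3 snap.py top 130 190 330 290 4 f2; python3 snap.py scene 160 185 320 265 5 f3; python3 -c "
from h import *
o=readout.get_obs();print(o['t'],o['contact_force'].round(1))"
```

```text
t: 33.02
tcp_pos: [0.3991, -0.4222, 0.2194]
eef_rot: [-1.46, 0.682, -0.686]
contact_force: [-0.2, 0.0, 0.1]
width: 0.047
t: 33.15
tcp_pos: [0.3971, -0.4274, 0.2191]
eef_rot: [-1.461, 0.688, -0.693]
contact_force: [0.3, 0.9, 0.0]
width: 0.047
small [414.5 175.2]  0.073 target 415.9 173.3
big [ 425.6 -134. ]  0.015 target 425.1 -134.2
sq [394.1 321. ] 23.5 0.111 target 394.3 318.7 22.7
obl [436.5  19. ] 15.7 0.065 target 436.8 18.9 16
33.35 [-0.2  0.3  0.3]
```

View pics/f2.png

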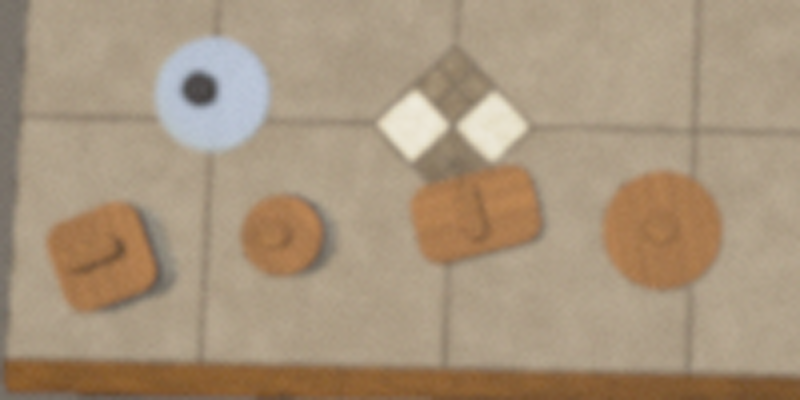

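View pics/f3.png

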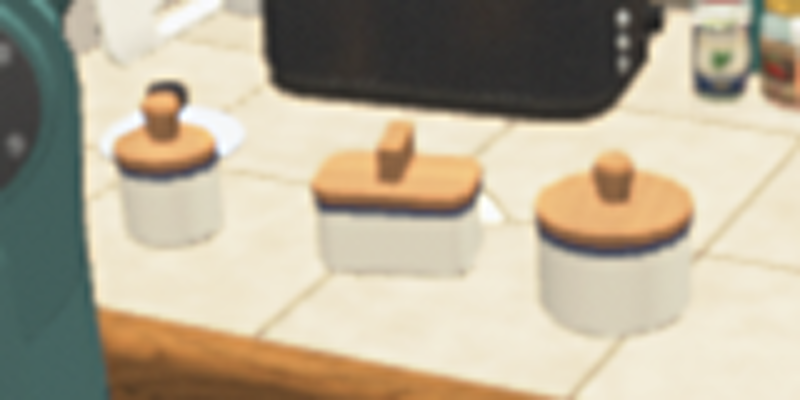

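View pics/f1.png

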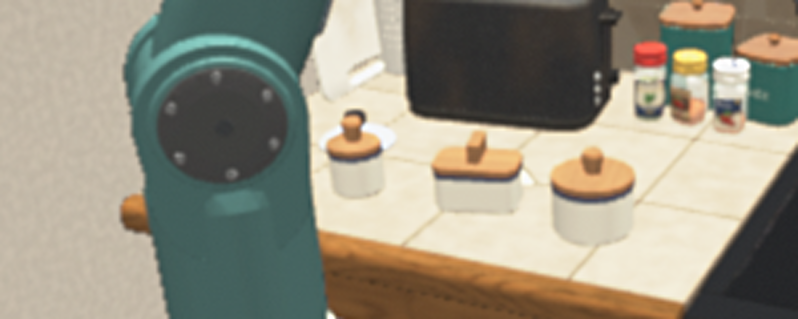

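```bash
python3 - <<'E'
from fit import *
d=optics.get_image("top");c=[]
for (x,y,t,sx,r,win) in ((.3943,.3187,np.radians(22.8),.078,.012,(135,232,180,275)),(.4159,.1733,0,.066,None,(180,228,225,271))):
    u0,v0,u1,v1=win;f=8.8
    im=cv2.resize(d["color"][v0:v1,u0:u1],None,fx=f,fy=f,interpolation=cv2.INTER_CUBIC)
    for z,col in ((.056,(0,255,0)),(.066,(255,255,0))):
        q=(place(d,outline(sx,sx,r),x,y,t,z)-[u0,v0]+.5)*f-.5
        cv2.polylines(im,[np.round(q).astype(np.int32)],True,col,1)
    c.append(cv2.resize(im,(396,378)))
cv2.imwrite("pics/f4.png",np.hstack(c))
from plant import optics as o
s=o.get_image("scene");print(proj(s,(.394,.319,.05)))
E
python3 snap.py scene 180 195 220 240 13 f5
```

```text
[151.76397296 212.57895487]
```

View pics/f4.png

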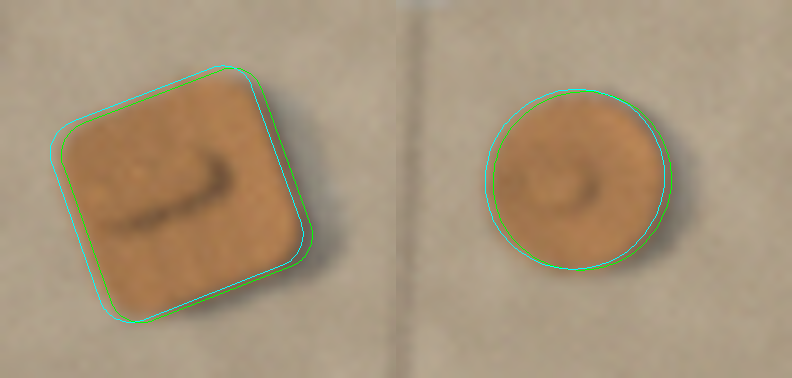

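View pics/f5.png

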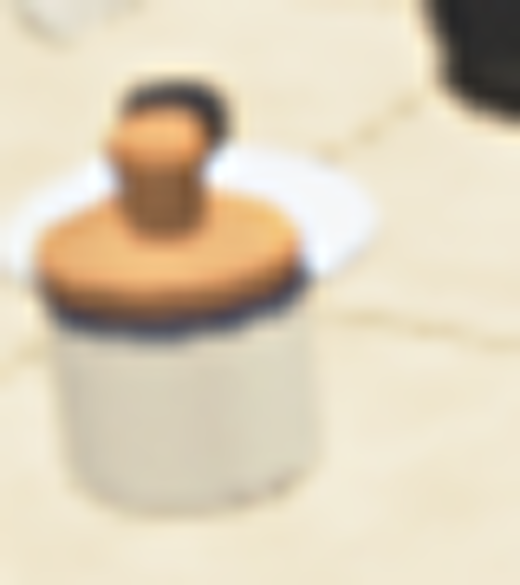

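```bash
python3 -c "
from plant import ctrl;print(ctrl.job_done())"
```

```text
the job is handed in; nothing more can be done
None
```

I put all four wooden lids on their own boxes and handed the job in at about 33.5 s of the 96 s. I lowered each lid until the plate touched the rim at 8–13 N, let go, and moved the arm clear.

**Seating:** Each lid made contact within about 1 mm of its calculated seated height. In the last pictures an even strip of blue rim shows under the small round, oblong and big round lids. From above, all four lids lie within about 2.5 mm of their boxes' measured positions.

**What disagreed or was less certain:**
- **First grasp missed:** My first close on the square lid shut on nothing. The fingertips were about 20 mm higher than I expected from the reported tool position. I corrected the height and all later grasps worked.
- **Outline fit:** The top-view fit put the square and small round lids about 2 mm outward of their boxes. For the square lid the overlay puts this down to the shaded plate edge. The small round lid may really sit 1–2 mm off centre, which is within its play.
- **Square box:** The arm hides it from the scene camera, so its seating is checked only from the top view and from contact height and force.

The pan lid is at the same place in the top view as at the start. I never touched the pepper mill or the red and yellow look-alikes, but I did not re-measure them at the end.

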